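Flip the hex key and lever the vice's clamp screw tight

TASK

The hex key has been left sticking in the vice's stiff clamp screw by its long arm: draw it out, turn it round in the hand and push its short arm fully home in the socket, without turning the screw yet. Then use the long arm as the lever to tighten the screw (clockwise as seen facing its head) until it comes up hard against its stop, and no harder: more than 30 N on the lever's end would crack the lug. Turn the screw with the key alone, never touching the screw with the gripper, leave the key sitting fully home in it by its short arm, let go, and leave the other things on the bench where they are.

Things in the scene. Friction and masses are not known exactly. Their poses are not given: they have to be found in the camera images.
- clamp_screw (a joint): turn of the dark steel cap screw in the split lug on the robot's side of the blue bench vice, rad; grows as it is tightened (clockwise as seen facing its head: a lever pointing to the viewer's right goes down). Starts within 0.04 of 0, hard stop at 0.50. Stiff all the way (about 1.6 N m), no spring-back. Its hex socket has two upright flats at 0
- lug_ear (a joint): twist in rad of the front ear of the vice's split lug, in which the screw sits, about the screw's axis; it gives 0.013 rad per N m of torque on the screw, positive when tightening, and springs back; it starts at 0 and must stay within 0.06 (4.5 N m)
- socket_mouth (a point): centre of the mouth of the screw's hex socket, on the outer face of its head (33 mm diameter, standing 29 mm out of the lug). Axis level, 140 mm above the bench; this point's z points straight out of the socket. Lug: 62 mm wide, top 20 mm above the axis. The vice's body begins 99 mm behind this point and is nowhere higher than 55 mm above the axis
- socket_floor (a point): centre of the floor of the hex socket, 25 mm in from the mouth on the screw's axis; axes as socket_mouth. Socket 18.5 mm across flats; either end of the key fits it, with 1.5 mm of play and about 7 degrees of free rotation either way
- hex_key: L-shaped hex key of dark steel, 17 mm across flats, 0.40 kg; origin at the elbow where the centre lines meet. x runs along the long arm to its tip (151.5 mm), y along the short arm to its tip (54.5 mm), z square to both, up at the start. Fingers closing along y hold the long arm on two flats, fingers closing along x the short arm
- key_mid (a point): point on the centre line of the long arm, 60 mm from the elbow, near the centre of mass: a place to grip the key from above; axes as hex_key. At the start the long arm is about 23 mm deep in the socket, its free end with the elbow drooping about 10 degrees, and the short arm level, pointing left as seen facing the screw's head
- key_long_tip (a point): centre of the end face of the key's long arm; axes as hex_key
- key_short_tip (a point): centre of the end face of the key's short arm; axes as hex_key
Mind the look-alikes: they are no part of the job. Several things have the shape of the hex_key; the one meant has the colours described above.

How it is judged:
On the way, in this order (a step that is already met when the one before it is completed fails the run):
1. the key is drawn out of the screw, its long tip at least 40 mm from the socket floor, the screw not turned (distance between each of key_long_tip, key_short_tip and socket_floor above 0.04 m and value of joint clamp_screw below 0.12 rad), for 0.1 s.
2. the short arm is home in the socket (tip within 6 mm of the floor), the screw not yet turned (distance between key_short_tip and socket_floor below 0.006 m and value of joint clamp_screw below 0.12 rad), for 0.2 s.
3. the screw is turned up against its stop with the short arm still home (distance between key_short_tip and socket_floor below 0.009 m and value of joint clamp_screw above 0.46 rad), for 0.1 s.
At the end, for the whole second after the job is handed in: The screw stands at its stop (joint above 0.46 rad), the key still sits in it by its short arm (tip within 9 mm of the socket floor), let go and at rest (all of step 3 and linear speed of hex_key below 0.02 m/s and angular speed of hex_key below 0.2 rad/s); the robot touches nothing.
It fails at once if the screw is over-tightened: the lug is twisted by more than 4.5 N m (value of joint lug_ear above 0.06 rad or value of joint lug_ear below -0.06 rad).
It fails at once if the robot touches the screw itself (contact force between any of the fingers, the arm and clamp_screw above 1 N).
It fails at once if a bystander is pushed more than 30 mm (distance of any of wine_a, tub, driver, washer, spare_screw, tape_measure, wood_block from where it was at the start of the episode above 0.03 m).
It also fails if it takes over 72 s, if anything falls off the work surface, if the arm or the gripper's body presses on something with over 40 N, if the wrist force passes 120 N, or if a joint passes its speed limit or range.

ROBOT

A 7-joint arm with a two-finger parallel gripper is mounted at the origin on the work surface. World frame = base frame: x ahead of the robot, y to its left, z up, the work surface at z = 0. Lengths are in m, angles in rad, forces in N, time in s.
With the tool pointing down it reaches from about 0.425 to 0.875 m from the base axis. Payload 8.4 kg.
Tool frame: the origin (TCP) lies where the fingers leave the gripper's body, on its centre line; the fingertips stand 73 mm ahead of it and the grasp point (between the pads) lies 54 mm ahead of it (ctrl.tip_extent is the distance from the TCP to the fingertips, in m); z points along the fingers, y is the line along which they close (so a half turn about z gives the same grasp; the last joint's range is limited). The gripper opens to 85 mm and grips with 20 to 120 N. Pads are 22 mm wide; open, the fingers measure 114 mm over their backs; the gripper's body (76 mm by 85 mm) begins 54 mm behind the grasp point. The pads swing forward as they close: fully open they stand 13 mm farther back than shut.
Start: joints at [-1.233, 0.333, 0.04, 1.465, -0.013, 1.343, -0.059], TCP at [0.275, 0.589, 0.304] pointing down, gripper open.
Joint ranges: [-2.58, 2.58], [-0.38, 2.09], [-1.3, 1.39], [0.25, 2.4], [-1.5, 4.64], [0.08, 2.09], [-2.65, 2.65]. Speed limits (rad/s): [2.22, 2.22, 2.79, 2.79, 3.14, 3.14, 3.14].

INTERFACE

Orientations are given as a unit quaternion [x, y, z, w].
In Python, from station import sensors, vision, sign_off, ctrl gives the robot as it stands.
- The arm moves only by the tool jog_arm, never from a script. Its argument "deltas" is a list of rows, each an object with "fingers": the closure, from -1 (fully open) to 1 (shut); "slide": the shift along the tool's x, y, z in cm, a list of three; "rot": the turn, a rotation vector about the tool's x, y, z in rad, a list of three. A call has 1 to 8 rows; each row shifts and turns the commanded pose from where the row before left it, along the tool's axes as they then stand; what a row does not reach is not made up. A row lasts 1/12 s, in which the tool goes at most 41.7 mm and 7.16 degrees, less where a joint would pass 70% of its speed; a pose out of reach is approached as far as the arm can. A call with a gripper value outside its range is refused whole. The fingers move at their own pace and stop on an object; the grip force is fixed at half the most. Time passes only in rows, so rows that do not move let the fingers close. It gives the time, the measured TCP pose, the force, the opening and the grip force at its end, in the units of the state.
- sensors.observe(): the state, without advancing time (a new reading comes with each control period).
- vision.capture(name): name is "scene" or "top"; returns the picture (420x560x3 uint8, blue, green, red); there is no depth.
- vision.camera_params(name): a dict with "fx", "fy", "cx", "cy" (pixels), "view" (4x4, takes a point from world to camera coordinates). Camera axes: x right, y down, z forward; pixel columns grow to the right and rows downward; lengths in m; the calibration is good to about 2 mm. A picture is of the moment at which its call begins. camera_params takes no time and is no camera call.
- sign_off(): hands the job in; it is judged then, once.
The state is a dict: "t": time; "qpos": joint angles; "dq": joint speeds; "joint_torque": joint torques, N m; "eef_pos": TCP position; "orientation": TCP orientation; "force": force on the tool from outside, world axes, zero at the start; "ft_torque": the same for the moment, N m; "gripper_width": opening from 0.0 (shut) to 1.0 (fully open); "gripper_force": force on a finger pad.
Only numpy, scipy, OpenCV 4.12 (cv2) and the standard library are available. Lean on these libraries where they do the work, as an engineer would, in place of code of your own. Each camera call takes 0.05 s, during which the arm holds its last target. There are 200 camera calls.

## Working session

There is one attempt and no reset: what is moved stays moved. The work goes in short steps, Python scripts to look and compute and a tool call to move; the robot and the scene stay as the last step left them, time stands still between calls to the robot, and variables do not carry over. Pictures are saved under pics/ and viewed, at most 10 in all, crops included, and the job is handed in when it is done.

Besides the shell and the picture viewer there is one more tool, called after ">>>" as name([rows], argument=value, ...), one row to a line, values as JSON. jog_arm: Moves the arm, as the interface text tells. Its arguments: {"type":"object","properties":{"deltas":{"type":"array","items":{"type":"object","properties":{"fingers":{"type":"number"},"slide":{"type":"array","items":{"type":"number"}},"rot":{"type":"array","items":{"type":"number"}}}}}},"required":["deltas"]}

```bash
mkdir -p pics; ls
python3 - <<'E'
from station import sensors, vision, ctrl
import cv2,numpy as np
for n in("scene","top"):
    cv2.imwrite(f"pics/{n}0.png",vision.capture(n)); p=vision.camera_params(n)
    print(n,p["fx"],p["cx"],p["cy"]);print(np.round(p["view"],4).tolist())
s=sensors.observe();print(s)
print(ctrl.tip_extent)
E
```

```text
pics
scene 438.0539681278307 276.84246080955324 207.1324229968439
[[-0.4457, 0.8952, -0.0007, 0.2117], [0.7543, 0.3751, -0.5387, -0.3396], [-0.482, -0.2406, -0.8425, 1.1333], [0.0, 0.0, 0.0, 1.0]]
top 413.4781841757987 276.10304983475163 205.18583369078755
[[0.0033, -0.9995, -0.0316, 0.0298], [-0.9899, 0.0012, -0.142, 0.5227], [0.142, 0.0317, -0.9894, 0.7012], [0.0, 0.0, 0.0, 1.0]]
{'t': 0.1, 'qpos': array([-1.23319009,  0.33382245,  0.03985031,  1.46616567, -0.01341706,
        1.34329079, -0.05849543]), 'dq': array([ 0.00045755, -0.002962  ,  0.00112464, -0.00149118,  0.00075539,
        0.00139978,  0.00047797]), 'joint_torque': array([ 2.97843093e-03, -6.60019040e+01,  1.36916600e+00, -4.06480372e+01,
        1.68637448e-02,  9.08851594e-03,  5.91136313e-05]), 'eef_pos': array([0.27485363, 0.58869936, 0.3031297 ]), 'orientation': array([ 2.16667451e-01,  9.76245211e-01, -7.00219295e-04, -1.19442926e-04]), 'force': array([ 0.75156661, -0.21859528, -0.22795894]), 'ft_torque': array([-0.04067452,  0.00982026,  0.05514292]), 'gripper_force': 0.0, 'gripper_width': 1.0031859973909596}
0.0726
```

View pics/scene0.png

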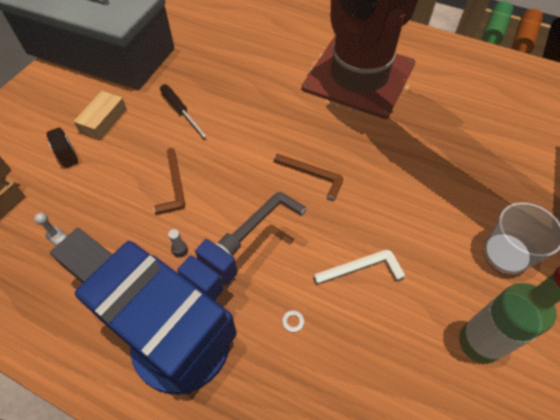

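View pics/top0.png

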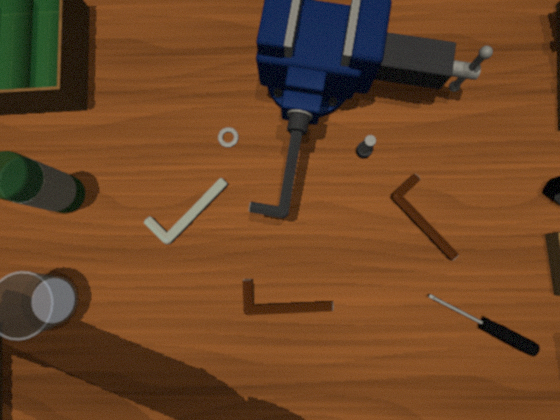

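Run:
```python
import cv2
a=cv2.imread("pics/top0.png")[85:235,235:335]; b=cv2.imread("pics/scene0.png")[170:280,180:320]
a=cv2.resize(a,None,fx=4,fy=4,interpolation=2);b=cv2.resize(b,None,fx=2.85,fy=2.85,interpolation=2)
import numpy as np
o=np.zeros((600,800,3),np.uint8);o[:,:400]=a;o[:b.shape[0],401:401+b.shape[1]]=b[:,:399]
cv2.imwrite("pics/c0.png",cv2.convertScaleAbs(o,alpha=1.6,beta=20))
```

```text
(no output)
```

View pics/c0.png

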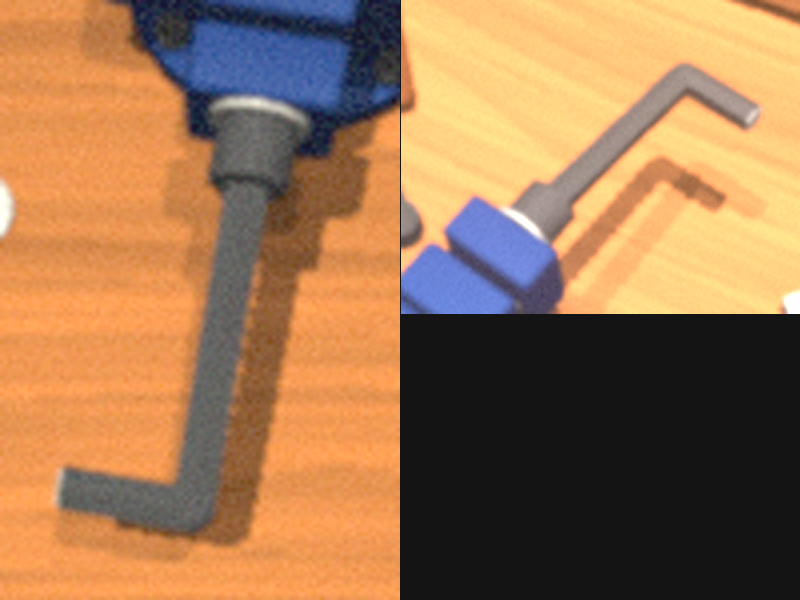

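```bash
cat > h.py <<'E'
from station import sensors, vision, ctrl
import numpy as np, cv2
from scipy.spatial.transform import Rotation as R
P={}
for n in("scene","top"):
    p=vision.camera_params(n);P[n]=(np.array([[p["fx"],0,p["cx"]],[0,p["fy"],p["cy"]],[0,0,1]]),np.array(p["view"]))
def proj(n,X):
    K,V=P[n];c=K@(V[:3,:3]@np.asarray(X)+V[:3,3]);return c[:2]/c[2]
def tri(a,b):
    """a: scene px, b: top px"""
    X=cv2.triangulatePoints(P["scene"][0]@P["scene"][1][:3],P["top"][0]@P["top"][1][:3],np.array(a,float),np.array(b,float)).ravel()
    X=X[:3]/X[3];return X,np.round(np.r_[proj("scene",X)-a,proj("top",X)-b],1)
def onz(n,px,z):
    K,V=P[n];C=-V[:3,:3].T@V[:3,3];d=V[:3,:3].T@np.linalg.solve(K,[*px,1]);return C+d*(z-C[2])/d[2]
def st():
    s=sensors.observe();r=R.from_quat(s["orientation"]).as_matrix()
    print("t",round(s["t"],2),"pos",np.round(s["eef_pos"],4),"x",np.round(r[:,0],3),"y",np.round(r[:,1],3),"z",np.round(r[:,2],3),"F",np.round(s["force"],1),"T",np.round(s["ft_torque"],2),"w",round(s["gripper_width"],3),"gf",round(s["gripper_force"],1),"q",np.round(s["qpos"],2))
    return s,r
E
python3 - <<'E'
from h import *
m,e=tri((237.5,240.2),(296.8,131));print("mouth",m,e, onz("top",(296.8,131),.14),onz("scene",(237.5,240.2),.14))
k,e=tri((279.6,198),(283.75,211.2));print("elbow",k,e)
s,e=tri((303.5,210.4),(250.75,207));print("stip",s,e)
d=m-k;print(np.linalg.norm(d),np.degrees(np.arctan2(d[1],d[0])),np.degrees(np.arcsin(d[2]/np.linalg.norm(d))))
d=s-k;print(np.linalg.norm(d),np.degrees(np.arctan2(d[1],d[0])))
# lug/washer edges in top: ring left(211,110) right (308,120)
for px in[(287.5,113),(312.5,115.5)]: print(onz("top",px,.14))
st()
E
```

```text
mouth [ 0.62352425 -0.00144696  0.14268663] [-2.2 -0.3 -2.3  1. ] [ 0.62600603 -0.00517795  0.14      ] [0.62126513 0.00110884 0.14      ]
elbow [0.50131856 0.01712567 0.11428872] [-0.8 -0.1 -0.9  0.4]
stip [0.50806852 0.06858021 0.11808062] [-0.2 -0.  -0.3  0.1]
0.12682907163785398 -8.641595752466841 12.938612122865463
0.052033736873281465 82.52645307789754
[0.65572835 0.00945075 0.14      ]
[ 0.65125854 -0.03008835  0.14      ]
t 0.1 pos [0.2749 0.5887 0.3031] x [-0.906  0.423 -0.   ] y [ 0.423  0.906 -0.001] z [-0.001 -0.001 -1.   ] F [ 0.8 -0.2 -0.2] T [-0.04  0.01  0.06] w 1.003 gf 0.0 q [-1.23  0.33  0.04  1.47 -0.01  1.34 -0.06]
```

Run:
```python
from h import *
print("spare",tri((178,250),(363,153)),tri((175,235),(370,140)))
print("bottle top?",tri((545,290),(17,178)))
print("bottlebase",onz("top",(72,195),0),"glass",onz("top",(55,300),0),"washer",onz("top",(228,137),0))
C=[(-P[n][1][:3,:3].T@P[n][1][:3,3]).round(3) for n in P];print(C)
```

```text
spare (array([ 0.63011426, -0.13697402, -0.00151598]), array([ 1.6,  0.3,  1.7, -0.8])) (array([ 0.63190007, -0.13211669,  0.06819503]), array([-0.8, -0.2, -0.9,  0.4]))
bottle top? (array([0.53553764, 0.42457872, 0.19287555]), array([-14.9,   3. , -15.8,   3.5]))
bottlebase [0.54826212 0.42299663 0.        ] glass [0.35132732 0.44027627 0.        ] washer [0.66130072 0.12499462 0.        ]
[array([0.897, 0.211, 0.772]), array([0.418, 0.007, 0.769])]
```

>>> jog_arm([
  {"slide":[0,0,-4],"fingers":-1,"rot":[0,0,0]},
  {"slide":[0,0,-4],"fingers":-1,"rot":[0,0,0]},
  {"slide":[0,0,-4],"fingers":-1,"rot":[0,0,0]},
  {"slide":[-3,-2.5,0],"fingers":-1,"rot":[0,0,0]},
  {"slide":[-3,-2.5,0],"fingers":-1,"rot":[0,0,0]},
  {"slide":[-3,-2.5,0],"fingers":-1,"rot":[0,0,0]},
  {"slide":[-3,-2.5,0],"fingers":-1,"rot":[0,0,0]},
  {"slide":[-3,-2.5,0],"fingers":-1,"rot":[0,0,0]},
])

```text
t: 0.77
eef_pos: [0.3584, 0.4103, 0.4236]
orientation: [0.217, 0.976, -0.0, -0.0]
force: [0.6, -0.1, 0.3]
gripper_width: 0.998
gripper_force: 0.0
```

>>> jog_arm([
  {"slide":[-3,-2.5,0],"fingers":-1,"rot":[0,0,0]},
  {"slide":[-3,-2.5,0],"fingers":-1,"rot":[0,0,0]},
  {"slide":[-3,-2.5,0],"fingers":-1,"rot":[0,0,0]},
  {"slide":[-3,-2.5,0],"fingers":-1,"rot":[0,0,0]},
  {"slide":[-3,-2.5,0],"fingers":-1,"rot":[0,0,0]},
  {"slide":[-3,-2.5,0],"fingers":-1,"rot":[0,0,0]},
  {"slide":[-3,-2.5,0],"fingers":-1,"rot":[0,0,0]},
  {"slide":[-3,-2.5,0],"fingers":-1,"rot":[0,0,0]},
])

```text
t: 1.43
eef_pos: [0.4911, 0.1275, 0.4238]
orientation: [0.217, 0.976, 0.0, -0.0]
force: [1.1, 0.1, 0.6]
gripper_width: 0.998
gripper_force: 0.0
```

```bash
cat >> h.py <<'E'
def pose(d,pitch=0,roll=0):
    """tool R closing along key-y: tool y = left of d, tool z down, pitched forward by pitch"""
    d=np.array([np.cos(d),np.sin(d),0]);y=np.array([-d[1],d[0],0]);z=np.array([*(np.sin(pitch)*d[:2]),-np.cos(pitch)])
    return np.c_[np.cross(y,z),y,z]
def plan(g,Rt,n,back=0.054):
    """grasp point g (world), tool rot -> per-row slide (cm) and rot, n rows"""
    s,r=st();p=np.asarray(g)-back*Rt[:,2]
    rv=R.from_matrix(r.T@Rt).as_rotvec();print("rotvec total",rv.round(4),"per row",(rv/n).round(4))
    dp=p-s["eef_pos"];print("slide total cm first-axes",(r.T@dp*100).round(2),"final-axes",(Rt.T@dp*100).round(2))
    # slides before rotation each row
    for i in range(n): 
        Ri=r@R.from_rotvec(rv*i/n).as_matrix();print(i,(Ri.T@dp/n*100).round(2),end="; ")
    print()
E
python3 - <<'E'
from h import *
d=np.radians(-7.5)
plan([.560,.0093,.1247+.10],pose(d,np.radians(10)),6)
E
```

```text
t 1.43 pos [0.4911 0.1275 0.4238] x [-0.906  0.423  0.   ] y [0.423 0.906 0.   ] z [-0.  0. -1.] F [1.1 0.1 0.6] T [ 0.12 -0.06  0.02] w 0.998 gf 0.0 q [-0.77 -0.01  0.42  1.62  0.01  1.53  0.79]
rotvec total [-0.0266 -0.1733 -0.305 ] per row [-0.0044 -0.0289 -0.0508]
slide total cm first-axes [-10.35  -8.08  14.59] final-axes [ -4.79 -10.82  15.66]
0 [-1.72 -1.35  2.43]; 1 [-1.58 -1.44  2.47]; 2 [-1.44 -1.53  2.51]; 3 [-1.28 -1.61  2.54]; 4 [-1.13 -1.68  2.57]; 5 [-0.96 -1.75  2.59];
```

>>> jog_arm([
  {"slide":[-1.7,-1.35,2.45],"fingers":-1,"rot":[-0.0044,-0.0289,-0.0508]},
  {"slide":[-1.6,-1.45,2.45],"fingers":-1,"rot":[-0.0044,-0.0289,-0.0508]},
  {"slide":[-1.45,-1.55,2.5],"fingers":-1,"rot":[-0.0044,-0.0289,-0.0508]},
  {"slide":[-1.3,-1.6,2.55],"fingers":-1,"rot":[-0.0044,-0.0289,-0.0508]},
  {"slide":[-1.15,-1.7,2.55],"fingers":-1,"rot":[-0.0044,-0.0289,-0.0508]},
  {"slide":[-0.95,-1.75,2.6],"fingers":-1,"rot":[-0.0044,-0.0289,-0.0508]},
  {"slide":[0,0,0],"fingers":-1,"rot":[0,0,0]},
])

```text
t: 2.02
eef_pos: [0.5489, 0.0074, 0.2735]
orientation: [0.066, 0.994, -0.008, 0.085]
force: [-0.6, -0.2, 0.1]
gripper_width: 1.001
gripper_force: 0.0
```

Run:
```python
from h import *
d=np.radians(-7.5)
plan([.560,.0093,.1247],pose(d,np.radians(10)),4)
im=vision.capture("scene");t=vision.capture("top")
o=np.hstack([cv2.resize(im[130:280,180:330],(400,400),interpolation=2),cv2.resize(t[80:230,220:370],(400,400),interpolation=2)])
cv2.imwrite("pics/c1.png",cv2.convertScaleAbs(o,alpha=1.4,beta=20))
```

```text
t 2.02 pos [0.5489 0.0074 0.2735] x [-0.977  0.13  -0.17 ] y [ 0.133  0.991 -0.004] z [ 0.168 -0.027 -0.986] F [-0.6 -0.2  0.1] T [0.01 0.27 0.02] w 1.001 gf 0.0 q [-0.64  0.04  0.54  1.89  0.03  1.05  1.32]
rotvec total [-0.0046 -0.0041 -0.0014] per row [-0.0012 -0.001  -0.0004]
slide total cm first-axes [1.49 0.38 9.44] final-axes [1.53 0.33 9.44]
0 [0.37 0.09 2.36]; 1 [0.37 0.09 2.36]; 2 [0.38 0.09 2.36]; 3 [0.38 0.09 2.36];
```

View pics/c1.png

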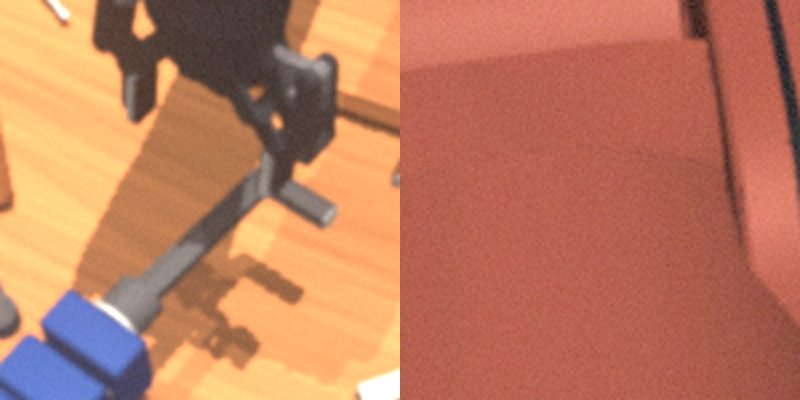

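>>> jog_arm([
  {"slide":[0.35,0.1,2.35],"fingers":-1,"rot":[0,0,0]},
  {"slide":[0.35,0.1,2.35],"fingers":-1,"rot":[0,0,0]},
  {"slide":[0.4,0.1,2.35],"fingers":-1,"rot":[0,0,0]},
  {"slide":[0.4,0.1,2.35],"fingers":-1,"rot":[-0.004,-0.004,0]},
  {"slide":[0,0,0],"fingers":-0.2,"rot":[0,0,0]},
  {"slide":[0,0,0],"fingers":0,"rot":[0,0,0]},
  {"slide":[0,0,0],"fingers":0.2,"rot":[0,0,0]},
  {"slide":[0,0,0],"fingers":0.3,"rot":[0,0,0]},
])

```text
t: 2.78
eef_pos: [0.5538, 0.0162, 0.1852]
orientation: [0.065, 0.994, -0.003, 0.09]
force: [-0.4, -0.1, -0.4]
gripper_width: 0.456
gripper_force: 0.0
```

Run:
```python
from h import *
d=np.radians(-7.5)
plan([.560,.0093,.1247],pose(d,np.radians(10)),4)
im=vision.capture("scene")
cv2.imwrite("pics/c2.png",cv2.convertScaleAbs(cv2.resize(im[130:280,180:330],(600,600),interpolation=2),alpha=1.4,beta=20))
```

```text
t 2.78 pos [0.5538 0.0162 0.1852] x [-0.975  0.129 -0.18 ] y [0.13  0.992 0.005] z [ 0.179 -0.019 -0.984] F [-0.4 -0.1 -0.4] T [ 0.04  0.16 -0.04] w 0.456 gf 0.0 q [-0.62  0.14  0.54  1.99 -0.05  0.85  1.37]
rotvec total [ 0.0049  0.0067 -0.0002] per row [ 0.0012  0.0017 -0.0001]
slide total cm first-axes [ 0.36 -0.6   0.68] final-axes [ 0.36 -0.6   0.68]
0 [ 0.09 -0.15  0.17]; 1 [ 0.09 -0.15  0.17]; 2 [ 0.09 -0.15  0.17]; 3 [ 0.09 -0.15  0.17];
```

View pics/c2.png

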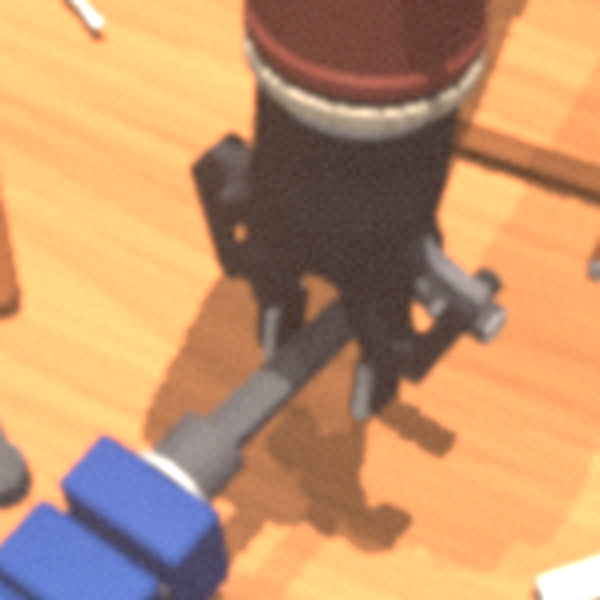

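>>> jog_arm([
  {"slide":[0.15,-0.3,0.35],"fingers":0.3,"rot":[0.0025,0.003,0]},
  {"slide":[0.15,-0.3,0.35],"fingers":0.3,"rot":[0.0025,0.003,0]},
  {"slide":[0,0,0],"fingers":0.4,"rot":[0,0,0]},
  {"slide":[0,0,0],"fingers":0.5,"rot":[0,0,0]},
  {"slide":[0,0,0],"fingers":0.6,"rot":[0,0,0]},
  {"slide":[0,0,0],"fingers":0.7,"rot":[0,0,0]},
  {"slide":[0,0,0],"fingers":1,"rot":[0,0,0]},
  {"slide":[0,0,0],"fingers":1,"rot":[0,0,0]},
])

```text
t: 3.5
eef_pos: [0.5498, 0.0085, 0.1755]
orientation: [0.067, 0.994, -0.007, 0.085]
force: [-2.6, -5.7, 1.6]
gripper_width: 0.187
gripper_force: 57.5
```

Run:
```python
from h import *
d=np.radians(-7.5)
plan([.560,.0093,.1247],pose(d,np.radians(10)),1)
```

```text
t 3.5 pos [0.5498 0.0085 0.1755] x [-0.977  0.131 -0.171] y [ 0.133  0.991 -0.002] z [ 0.169 -0.025 -0.985] F [-2.6 -5.7  1.6] T [-0.86  0.44 -0.72] w 0.187 gf 57.5 q [-0.62  0.16  0.54  2.   -0.05  0.84  1.38]
rotvec total [-0.0028 -0.0028 -0.0025] per row [-0.0028 -0.0028 -0.0025]
slide total cm first-axes [-0.1   0.21 -0.23] final-axes [-0.11  0.21 -0.23]
0 [-0.1   0.21 -0.23];
```

>>> jog_arm([
  {"slide":[0.5,0,0],"fingers":1,"rot":[0,0,0]},
  {"slide":[0.5,0,0],"fingers":1,"rot":[0,0,0]},
  {"slide":[0.5,0,0],"fingers":1,"rot":[0,0,0]},
  {"slide":[0.5,0,0],"fingers":1,"rot":[0,0,0]},
  {"slide":[0.5,0,0],"fingers":1,"rot":[0,0,0]},
  {"slide":[0.7,0,0],"fingers":1,"rot":[0,0,0]},
  {"slide":[1,0,0],"fingers":1,"rot":[0,0,0]},
  {"slide":[0,0,0],"fingers":1,"rot":[0,0,0]},
])

```text
t: 4.17
eef_pos: [0.5067, 0.016, 0.1674]
orientation: [0.065, 0.994, -0.006, 0.085]
force: [-0.9, -0.1, -4.4]
gripper_width: 0.19
gripper_force: 57.4
```

Run:
```python
from h import *
st()
im=vision.capture("scene")
cv2.imwrite("pics/c3.png",cv2.convertScaleAbs(cv2.resize(im[130:280,180:330],(600,600),interpolation=2),alpha=1.4,beta=20))
```

```text
t 4.17 pos [0.5067 0.016  0.1674] x [-0.977  0.128 -0.169] y [ 0.13   0.991 -0.001] z [ 0.167 -0.023 -0.986] F [-0.9 -0.1 -4.4] T [0.05 0.35 0.01] w 0.19 gf 57.4 q [-0.65  0.07  0.53  2.1   0.01  0.82  1.3 ]
```

View pics/c3.png

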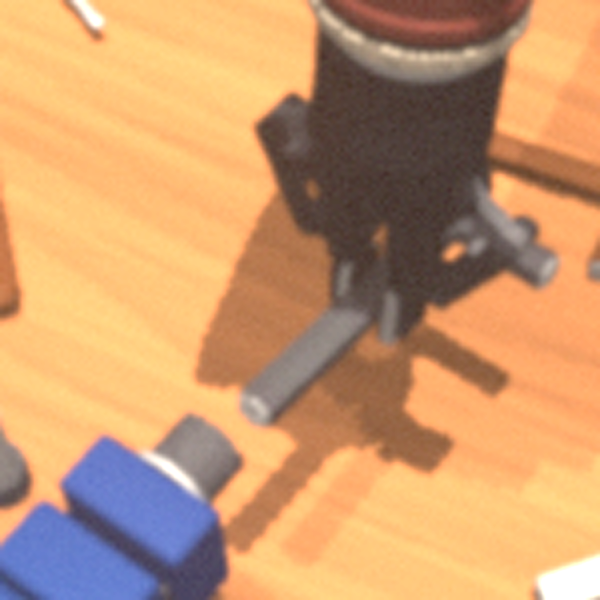

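Run:
```python
from h import *
t=cv2.imread("pics/top0.png");g=cv2.cvtColor(cv2.GaussianBlur(t,(0,0),1),6)
L=cv2.createLineSegmentDetector(0).detect(cv2.resize(g,None,fx=2,fy=2))[0][:,0]/2
for l in L:
    if np.hypot(*(l[2:]-l[:2]))>14 and 255<l[[0,2]].mean()<460 and l[[1,3]].mean()<135:
        a=onz("top",l[:2],.17);b=onz("top",l[2:],.17);v=b-a;an=np.degrees(np.arctan2(v[1],v[0]))
        print(l.round(1),"len",round(np.hypot(*v)*1e3),"yaw mod90",round((an+45)%90-45,1))
```

```text
Traceback (most recent call last):
TypeError: return arrays must be of ArrayType
```

Run:
```python
from h import *
t=cv2.imread("pics/top0.png");g=cv2.cvtColor(cv2.GaussianBlur(t,(0,0),1),6)
L=cv2.createLineSegmentDetector(0).detect(cv2.resize(g,None,fx=2,fy=2))[0][:,0]/2
for l in L:
    if np.linalg.norm(l[2:]-l[:2])>14 and 255<l[[0,2]].mean()<460 and l[[1,3]].mean()<135:
        a=onz("top",l[:2],.17);b=onz("top",l[2:],.17);v=b-a;an=np.degrees(np.arctan2(v[1],v[0]))
        print(l.round(1),"len",round(np.linalg.norm(v)*1e3),"yaw mod90",round((an+45)%90-45,1))
```

```text
[ 2.914e+02  4.690e+01  3.001e+02 -1.000e-01] len 80 yaw mod90 -10.0
[3.520e+02 1.000e-01 3.429e+02 5.370e+01] len 91 yaw mod90 -10.1
[3.514e+02 5.410e+01 3.602e+02 1.000e-01] len 91 yaw mod90 -9.9
[291.8   0.  283.5  44.3] len 76 yaw mod90 -9.9
[340.1 108.7 319.1 118.6] len 35 yaw mod90 25.6
[2.565e+02 8.400e+01 2.609e+02 1.000e-01] len 140 yaw mod90 -2.3
[451.9  75.6 441.8  85.6] len 22 yaw mod90 44.7
[289.4 111.  310.  114.7] len 32 yaw mod90 -11.2
[279.8 108.3 267.4  94.6] len 29 yaw mod90 40.6
[374.9 103.6 339.1 111.3] len 55 yaw mod90 12.2
[3.917e+02 2.000e-01 3.870e+02 3.170e+01] len 53 yaw mod90 -9.8
[321.    1.2 349.    5. ] len 44 yaw mod90 -9.5
[458.5 100.8 436.4  96.4] len 33 yaw mod90 -12.6
[419.1 104.  376.5  96.5] len 64 yaw mod90 -11.1
[389.1  32.5 414.7  35.6] len 39 yaw mod90 -8.3
[382.2  65.4 447.2  75.2] len 99 yaw mod90 -9.9
[302.2  87.5 320.9  89.8] len 29 yaw mod90 -7.9
```

```bash
cat >> h.py <<'E'
def keyfit(lt=None,sp=None,n="scene",p0=(0,0,0)):
    from scipy.optimize import least_squares
    s=sensors.observe();r=R.from_quat(s["orientation"]).as_matrix();T=s["eef_pos"]
    def pts(v):
        # v: key_mid offset along tool x, tool z (m); pitch about tool y
        K=R.from_rotvec([0,v[2],0]).as_matrix();m=np.array([v[0],0,.054+v[1]])
        kx=K@[-1,0,0];ky=np.array([0,1,0])
        f=lambda a,b:T+r@(m+kx*a+ky*b)
        return f(.0915,0),f(-.06,.0545),f(-.06,0)
    def res(v):
        a,b,_=pts(v);return np.r_[proj(n,a)-lt,proj(n,b)-sp,np.array(v)/[.01,.003,.1]]
    q=least_squares(res,p0);v=q.x;print("offx,offz,pitch",v.round(4),"res",q.fun.round(2))
    return v,pts(v)
E
python3 - <<'E'
from h import *
v,p=keyfit((244,231),(316.2,196.2));print(np.round(p,4))
v,p=keyfit((244,231.5),(315.7,196.2))
E
```

```text
offx,offz,pitch [ 0.0029 -0.0042 -0.0589] res [ 0.62  0.65  1.11  0.95  0.29 -1.41 -0.59]
[[0.6017 0.0036 0.1393]
 [0.4625 0.0768 0.1047]
 [0.4554 0.0227 0.1047]]
offx,offz,pitch [ 0.0023 -0.0041 -0.0533] res [ 0.39  0.61  1.48  1.04  0.23 -1.38 -0.53]
```

```bash
cat >> h.py <<'E'
M=np.array([.625,-.0013,.140]);YAW=np.radians(-9.9)
D=np.array([np.cos(YAW),np.sin(YAW),0]);RT=np.array([D[1],-D[0],0])
V=np.array([.0027,-.0042,-.056])
def keytool(gap,lat=0,up=0,roll=0,yaw=0,v=V):
    """grasp point & tool R putting short tip at gap before mouth; roll>0 lowers lever"""
    Rk=np.c_[RT,D,[0,0,1]];Rk=R.from_rotvec(D*roll).as_matrix()@R.from_rotvec([0,0,yaw]).as_matrix()@Rk
    Kt=R.from_rotvec([0,v[2],0]).as_matrix()@np.diag([-1.,1,-1]);Rt=Rk@Kt.T
    tip=M-D*gap+RT*lat+np.array([0,0,up]);mid=tip+Rk@[.06,-.0545,0]
    return mid-Rt@[v[0],0,v[1]],Rt
E
python3 - <<'E'
from h import *
g,Rt=keytool(.03);print(g,Rt.round(3));plan(g,Rt,16)
E
```

```text
[ 0.53101945 -0.0483026   0.13565546] [[ 0.172  0.985  0.01 ]
 [ 0.984 -0.172  0.055]
 [ 0.056  0.    -0.998]]
t 4.22 pos [0.5078 0.0159 0.1679] x [-0.977  0.128 -0.17 ] y [ 0.13   0.992 -0.001] z [ 0.169 -0.023 -0.985] F [ 0.6  0.7 -3.3] T [-0.01  0.33  0.04] w 0.186 gf 57.4 q [-0.65  0.07  0.53  2.1   0.01  0.82  1.31]
rotvec total [0.0922 0.1764 1.6134] per row [0.0058 0.011  0.1008]
slide total cm first-axes [-3.45 -6.37 -1.59] final-axes [-6.1   3.39 -2.51]
0 [-0.22 -0.4  -0.1 ]; 1 [-0.25 -0.38 -0.1 ]; 2 [-0.29 -0.35 -0.1 ]; 3 [-0.32 -0.32 -0.1 ]; 4 [-0.35 -0.28 -0.1 ]; 5 [-0.38 -0.25 -0.11]; 6 [-0.4  -0.21 -0.11]; 7 [-0.42 -0.17 -0.11]; 8 [-0.43 -0.13 -0.12]; 9 [-0.44 -0.08 -0.12]; 10 [-0.44 -0.04 -0.13]; 11 [-0.44  0.   -0.13]; 12 [-0.44  0.05 -0.14]; 13 [-0.43  0.09 -0.14]; 14 [-0.42  0.13 -0.15]; 15 [-0.4   0.17 -0.15];
```

>>> jog_arm([
  {"slide":[0,0,-0.3],"fingers":1,"rot":[0.0058,0.011,0.1008]},
  {"slide":[0,0,-0.3],"fingers":1,"rot":[0.0058,0.011,0.1008]},
  {"slide":[0,0,-0.3],"fingers":1,"rot":[0.0058,0.011,0.1008]},
  {"slide":[0,0,-0.3],"fingers":1,"rot":[0.0058,0.011,0.1008]},
  {"slide":[0,0,-0.3],"fingers":1,"rot":[0.0058,0.011,0.1008]},
  {"slide":[0,0,-0.3],"fingers":1,"rot":[0.0058,0.011,0.1008]},
  {"slide":[0,0,-0.3],"fingers":1,"rot":[0.0058,0.011,0.1008]},
  {"slide":[0,0,-0.3],"fingers":1,"rot":[0.0058,0.011,0.1008]},
])

```text
t: 4.88
eef_pos: [0.5063, 0.0164, 0.1925]
orientation: [0.454, 0.89, 0.009, 0.037]
force: [0.8, -0.3, -4.2]
gripper_width: 0.189
gripper_force: 57.8
```

>>> jog_arm([
  {"slide":[0,0,0],"fingers":1,"rot":[0.0058,0.011,0.1008]},
  {"slide":[0,0,0],"fingers":1,"rot":[0.0058,0.011,0.1008]},
  {"slide":[0,0,0],"fingers":1,"rot":[0.0058,0.011,0.1008]},
  {"slide":[0,0,0],"fingers":1,"rot":[0.0058,0.011,0.1008]},
  {"slide":[0,0,0],"fingers":1,"rot":[0.0058,0.011,0.1008]},
  {"slide":[0,0,0],"fingers":1,"rot":[0.0058,0.011,0.1008]},
  {"slide":[0,0,0],"fingers":1,"rot":[0.0058,0.011,0.1008]},
  {"slide":[0,0,0],"fingers":1,"rot":[0.0058,0.011,0.1008]},
])

```text
t: 5.55
eef_pos: [0.5064, 0.0163, 0.1923]
orientation: [0.767, 0.641, 0.022, -0.017]
force: [0.3, -0.6, -4.1]
gripper_width: 0.192
gripper_force: 57.9
```

Run:
```python
from h import *
g,Rt=keytool(.03);plan(g,Rt,4)
```

```text
t 5.55 pos [0.5064 0.0163 0.1923] x [0.176 0.983 0.056] y [ 0.984 -0.177  0.001] z [ 0.011  0.055 -0.998] F [ 0.3 -0.6 -4.1] T [-0.14  0.04 -0.03] w 0.192 gf 57.9 q [-0.7   0.14  0.66  1.98 -0.16  1.04 -0.14]
rotvec total [ 0.0016  0.0003 -0.0047] per row [ 0.0004  0.0001 -0.0012]
slide total cm first-axes [-6.24  3.56 -0.07] final-axes [-6.25  3.53 -0.07]
0 [-1.56  0.89 -0.02]; 1 [-1.56  0.89 -0.02]; 2 [-1.56  0.89 -0.02]; 3 [-1.56  0.89 -0.02];
```

>>> jog_arm([
  {"slide":[-1.56,0.9,0],"fingers":1,"rot":[0,0,0]},
  {"slide":[-1.56,0.9,0],"fingers":1,"rot":[0,0,0]},
  {"slide":[-1.56,0.9,0],"fingers":1,"rot":[0,0,0]},
  {"slide":[-1.56,0.85,-0.05],"fingers":1,"rot":[0,0,-0.004]},
  {"slide":[0,0,0],"fingers":1,"rot":[0,0,0]},
])

```text
t: 5.97
eef_pos: [0.5313, -0.055, 0.1896]
orientation: [0.765, 0.643, 0.021, -0.016]
force: [-0.8, -0.9, -3.1]
gripper_width: 0.184
gripper_force: 58.0
```

Run:
```python
from h import *
g,Rt=keytool(.03);plan(g,Rt,1)
im=vision.capture("scene");t=vision.capture("top");cv2.imwrite("pics/s4.png",im);cv2.imwrite("pics/t4.png",t)
o=np.hstack([cv2.resize(im[160:280,170:290],(480,480),interpolation=2),cv2.resize(t[90:240,240:340],(320,480),interpolation=2)])
cv2.imwrite("pics/c4.png",cv2.convertScaleAbs(o,alpha=1.4,beta=20))
print(proj("scene",M),proj("top",M),proj("scene",M-.03*D),proj("top",M-.03*D))
```

```text
t 5.97 pos [ 0.5313 -0.055   0.1896] x [0.171 0.984 0.053] y [ 0.985 -0.171  0.003] z [ 0.013  0.052 -0.999] F [-0.8 -0.9 -3.1] T [-0.24  0.05  0.05] w 0.184 gf 58.0 q [-0.57  0.22  0.7   1.92 -0.22  1.06  0.06]
rotvec total [0.0035 0.0028 0.0007] per row [0.0035 0.0028 0.0007]
slide total cm first-axes [ 0.35 -0.14  0.02] final-axes [ 0.35 -0.14  0.02]
0 [ 0.35 -0.14  0.02]; 
[235.08974585 241.43004051] [294.33827006 131.63280394] [246.54924356 228.55599044] [291.09677635 149.86273074]
```

View pics/c4.png

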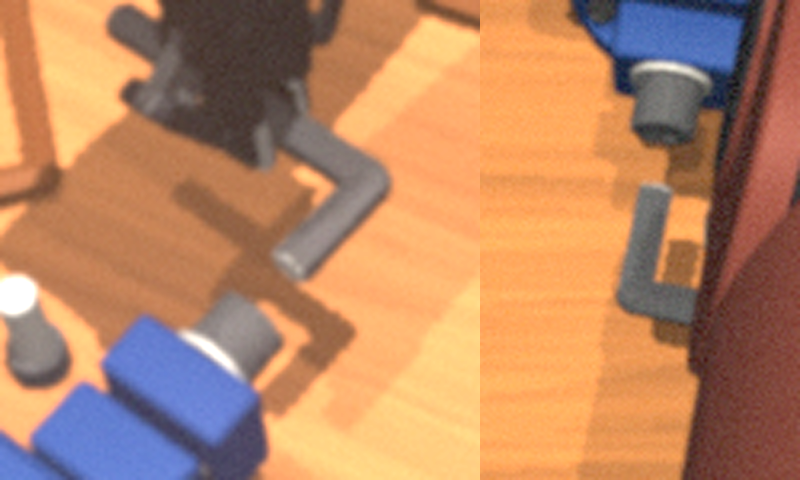

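```bash
cat >> h.py <<'E'
def edges(im,n,s0,s1,c0,half=16,k=8):
    """centre px offsets of dark-grey bar perpendicular to axis line, at axis stations s (m from mouth along D) ; c0: axis point fn"""
    hsv=cv2.cvtColor(cv2.GaussianBlur(im,(0,0),.7),cv2.COLOR_BGR2HSV).astype(np.float32);S=hsv[...,1]
    out=[]
    for s in np.linspace(s0,s1,k):
        p=proj(n,c0+D*s);q=proj(n,c0+D*(s+.01));t=(q-p)/np.linalg.norm(q-p);nn=np.array([-t[1],t[0]])
        u=np.arange(-half,half+.01,.25);xy=(p+u[:,None]*nn).astype(np.float32)
        pr=cv2.remap(S,xy[None,:,0],xy[None,:,1],1)[0]
        i=np.argmin(np.where(abs(u)<6,cv2.GaussianBlur(pr[None],(9,1),0)[0],999));th=(pr[i]+np.percentile(pr,80))/2
        a=i
        while a>0 and pr[a]<th:a-=1
        b=i
        while b<len(pr)-1 and pr[b]<th:b+=1
        out.append(((u[a]+u[b])/2,u[b]-u[a]))
    return np.array(out).round(2)
E
python3 - <<'E'
from h import *
for n,f in(("top","pics/t4.png"),("scene","pics/s4.png")):
    im=cv2.imread(f)
    print(n,"head",edges(im,n,.004,.022,M).T.tolist());print(n,"arm",edges(im,n,-.035,-.070,M).T.tolist())
    a=proj(n,M);print("px per 1mm: lateral",(proj(n,M+RT*.001)-a).round(3),"up",(proj(n,M+np.array([0,0,.001]))-a).round(3),"axis",(proj(n,M+D*.001)-a).round(3))
    for s in (-.035,-.07):
        a=proj(n,M+D*s);print((proj(n,M+RT*.001+D*s)-a).round(3),(proj(n,M+D*s+np.array([0,0,.001]))-a).round(3))
E
```

```text
top head [[2.12, 2.12, 2.12, 2.12, 2.0, 2.12, 2.0, 1.75], [19.25, 19.25, 19.25, 19.25, 19.5, 20.25, 21.5, 22.0]]
top arm [[2.88, 2.75, 2.75, 2.62, 2.62, 2.5, 2.38, 2.25], [9.75, 9.5, 9.5, 9.25, 9.25, 9.5, 9.75, 9.5]]
px per 1mm: lateral [0.626 0.101] up [ 0.008 -0.202] axis [ 0.107 -0.604]
[0.63  0.104] [ 0.002 -0.171]
[0.635 0.106] [-0.004 -0.139]
scene head [[3.38, 3.25, 3.25, 3.25, 3.25, 3.25, 3.12, 4.25], [18.75, 18.5, 18.5, 18.5, 19.0, 19.0, 19.75, 17.5]]
scene arm [[5.38, 5.25, 5.0, 4.75, 4.62, 4.38, 4.25, 4.88], [10.75, 10.5, 10.5, 10.0, 9.75, 9.75, 9.5, 10.75]]
px per 1mm: lateral [-0.475 -0.321] up [-0.05 -0.29] axis [-0.389  0.437]
[-0.471 -0.308] [-0.033 -0.302]
[-0.467 -0.296] [-0.018 -0.312]
```

>>> jog_arm([
  {"slide":[0,0,0.3],"fingers":1,"rot":[0,0,-0.013]},
  {"slide":[0,0,0.3],"fingers":1,"rot":[0,0,-0.013]},
  {"slide":[0,0,0],"fingers":1,"rot":[0,0,0]},
  {"slide":[0,0,0],"fingers":1,"rot":[0,0,0]},
])

```text
t: 6.4
eef_pos: [0.5302, -0.0504, 0.183]
orientation: [0.755, 0.655, 0.022, -0.017]
force: [-0.1, -0.2, -3.9]
gripper_width: 0.189
gripper_force: 57.9
```

```bash
cat >> h.py <<'E'
def rel(tag):
    st();A=[];
    for n in("top","scene"):
        im=vision.capture(n);cv2.imwrite(f"pics/{n[0]}{tag}.png",im)
        h=edges(im,n,.004,.018,M)[:,0];a=edges(im,n,-.035,-.068,M,k=12)[:,0];s=np.linspace(-.035,-.068,12)
        f=np.polyfit(s,a,1);A.append((np.polyval(f,-.03)-np.median(h),f[0]));print(n,np.median(h),a.tolist())
    C=np.array([[.634,-.027],[.568,.235]])
    print("tip (lat right, up) mm",np.linalg.solve(C,[A[0][0],A[1][0]]).round(2),"slope right,up per m",np.linalg.solve(C,[A[0][1],A[1][1]]).round(1),"mm/m")
E
python3 -c "
from h import *
rel('5')"
```

```text
t 6.4 pos [ 0.5302 -0.0504  0.183 ] x [0.141 0.988 0.055] y [ 0.99  -0.142  0.002] z [ 0.01   0.054 -0.998] F [-0.1 -0.2 -3.9] T [-0.18  0.1  -0.01] w 0.189 gf 57.9 q [-0.57  0.22  0.69  1.93 -0.23  1.05  0.08]
top 2.12 [0.5, 0.5, 0.5, 0.38, 0.38, 0.5, 0.62, 0.5, 0.5, 0.5, 0.5, 0.38]
scene 3.185 [0.5, 0.5, 0.38, 0.38, 0.5, 0.25, 0.25, 0.25, 0.25, 0.38, 0.25, 0.5]
tip (lat right, up) mm [-2.78 -4.88] slope right,up per m [ 1.1 15.4] mm/m
```

>>> jog_arm([
  {"slide":[-0.28,0,-0.45],"fingers":1,"rot":[0,0,0]},
  {"slide":[0,0,0],"fingers":1,"rot":[0,0,0]},
  {"slide":[0,0,0],"fingers":1,"rot":[0,0,0]},
  {"slide":[0,0,0],"fingers":1,"rot":[0,0,0]},
])

```text
t: 6.83
eef_pos: [0.53, -0.0542, 0.1879]
orientation: [0.756, 0.654, 0.022, -0.017]
force: [-0.3, 0.0, -4.3]
gripper_width: 0.192
gripper_force: 57.9
```

```bash
python3 -c "
from h import *
rel('6')"
```

```text
t 6.83 pos [ 0.53   -0.0542  0.1879] x [0.143 0.988 0.055] y [ 0.99  -0.143  0.003] z [ 0.011  0.054 -0.998] F [-0.3  0.  -4.3] T [-0.12  0.05  0.03] w 0.192 gf 57.9 q [-0.57  0.22  0.7   1.92 -0.22  1.06  0.09]
top 2.0 [2.88, 2.88, 2.75, 2.88, 2.75, 2.88, 2.88, 3.0, 2.88, 2.75, 2.75, 2.88]
scene 3.25 [3.75, 3.62, 3.75, 3.62, 3.5, 3.38, 3.25, 3.25, 3.25, 3.25, 3.25, 3.25]
tip (lat right, up) mm [ 1.32 -0.83] slope right,up per m [ 3.6 66. ] mm/m
```

>>> jog_arm([
  {"slide":[0.12,0,-0.07],"fingers":1,"rot":[0,0,0]},
  {"slide":[-0.03,1,0],"fingers":1,"rot":[0,0,0]},
  {"slide":[-0.03,1,0],"fingers":1,"rot":[0,0,0]},
  {"slide":[0,0,0],"fingers":1,"rot":[0,0,0]},
  {"slide":[0,0,0],"fingers":1,"rot":[0,0,0]},
  {"slide":[0,0,0],"fingers":1,"rot":[0,0,0]},
])

```text
t: 7.43
eef_pos: [0.5498, -0.0567, 0.1882]
orientation: [0.756, 0.654, 0.021, -0.017]
force: [0.2, -0.1, -5.0]
gripper_width: 0.188
gripper_force: 58.1
```

```bash
sed -i 's/-.035,-.068,M,k=12/-.015+off,-.048+off,M,k=12/; s/linspace(-.035,-.068,12)/linspace(-.015+off,-.048+off,12)/; s/polyval(f,-.03)/polyval(f,-.01+off)/; s/def rel(tag)/def rel(tag,off=0)/' h.py; python3 -c "
from h import *
rel('7')
o=np.hstack([cv2.resize(cv2.imread('pics/s7.png')[160:280,190:290],(500,600),interpolation=2),cv2.resize(cv2.imread('pics/t7.png')[95:195,260:310],(300,600),interpolation=2)])
cv2.imwrite('pics/c7.png',cv2.convertScaleAbs(o,alpha=1.4,beta=20))
"
```

```text
t 7.43 pos [ 0.5498 -0.0567  0.1882] x [0.143 0.988 0.054] y [ 0.99  -0.143  0.002] z [ 0.01   0.053 -0.999] F [ 0.2 -0.1 -5. ] T [-0.07  0.09  0.02] w 0.188 gf 58.1 q [-0.55  0.27  0.69  1.88 -0.26  1.07  0.11]
top 2.12 [2.75, 2.38, 2.38, 2.38, 2.25, 2.12, 2.12, 2.0, 2.25, 2.25, 2.12, 2.12]
scene 3.38 [3.38, 3.25, 3.25, 3.38, 3.38, 3.12, 2.88, 2.88, 2.88, 2.88, 2.88, 2.88]
tip (lat right, up) mm [ 0.63 -1.1 ] slope right,up per m [22.3 23.8] mm/m
```

View pics/c7.png

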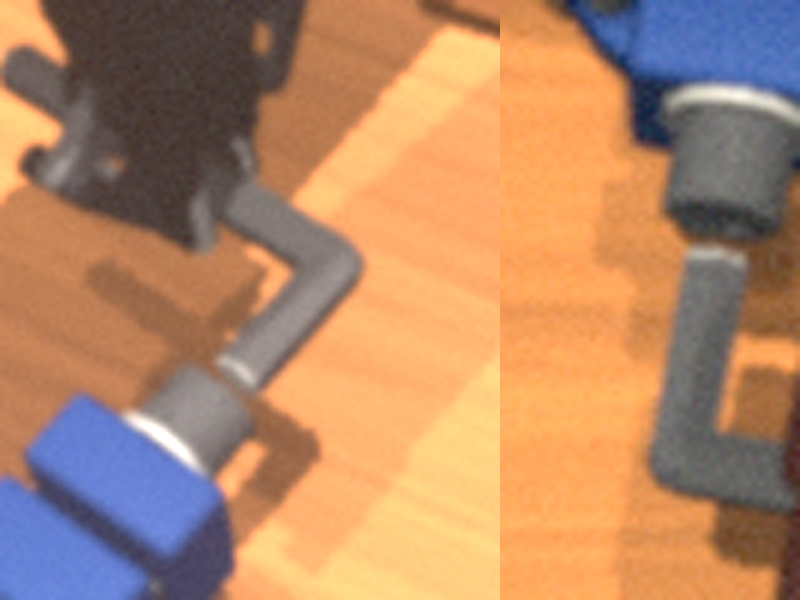

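>>> jog_arm([
  {"slide":[0.05,0,-0.08],"fingers":1,"rot":[0,0,0]},
  {"slide":[-0.01,0.4,0],"fingers":1,"rot":[0,0,0]},
  {"slide":[-0.01,0.4,0],"fingers":1,"rot":[0,0,0]},
  {"slide":[-0.01,0.3,0],"fingers":1,"rot":[0,0,0]},
  {"slide":[0,0,0],"fingers":1,"rot":[0,0,0]},
  {"slide":[0,0,0],"fingers":1,"rot":[0,0,0]},
])

```text
t: 8.03
eef_pos: [0.5609, -0.058, 0.1892]
orientation: [0.756, 0.654, 0.022, -0.017]
force: [0.3, 1.1, -3.6]
gripper_width: 0.183
gripper_force: 58.1
```

```bash
python3 -c "
from h import *
rel('8',.008)"
```

```text
t 8.03 pos [ 0.5609 -0.058   0.1892] x [0.143 0.988 0.055] y [ 0.99  -0.143  0.003] z [ 0.011  0.054 -0.998] F [ 0.3  1.1 -3.6] T [-0.17  0.05  0.06] w 0.183 gf 58.1 q [-0.54  0.29  0.69  1.85 -0.27  1.08  0.12]
top 2.06 [2.12, 2.12, 2.0, 2.12, 2.0, 2.0, 1.88, 1.75, 1.75, 1.62, 1.62, 1.5]
scene 3.315 [3.38, 3.0, 3.12, 3.25, 3.25, 3.25, 3.0, 2.88, 2.75, 2.88, 2.75, 2.88]
tip (lat right, up) mm [ 0.34 -0.61] slope right,up per m [30.4 -7.5] mm/m
```

>>> jog_arm([
  {"slide":[-0.01,0.3,-0.03],"fingers":1,"rot":[0,0,-0.008]},
  {"slide":[-0.01,0.3,0],"fingers":1,"rot":[0,0,0]},
  {"slide":[0,0,0],"fingers":1,"rot":[0,0,0]},
  {"slide":[0,0,0],"fingers":1,"rot":[0,0,0]},
])

```text
t: 8.47
eef_pos: [0.5668, -0.059, 0.1896]
orientation: [0.753, 0.657, 0.022, -0.017]
force: [1.1, 0.9, -4.3]
gripper_width: 0.187
gripper_force: 58.1
```

>>> jog_arm([
  {"slide":[-0.01,0.3,0],"fingers":1,"rot":[0,0,0]},
  {"slide":[0,0,0],"fingers":1,"rot":[0,0,0]},
])

```text
t: 8.63
eef_pos: [0.57, -0.0594, 0.1897]
orientation: [0.753, 0.657, 0.022, -0.017]
force: [0.2, -0.4, -3.8]
gripper_width: 0.19
gripper_force: 58.1
```

>>> jog_arm([
  {"slide":[-0.01,0.3,0],"fingers":1,"rot":[0,0,0]},
  {"slide":[-0.01,0.3,0],"fingers":1,"rot":[0,0,0]},
  {"slide":[0,0,0],"fingers":1,"rot":[0,0,0]},
])

```text
t: 8.88
eef_pos: [0.5761, -0.0605, 0.1897]
orientation: [0.753, 0.657, 0.022, -0.017]
force: [-0.2, 0.0, -3.8]
gripper_width: 0.187
gripper_force: 58.1
```

>>> jog_arm([
  {"slide":[-0.01,0.3,0],"fingers":1,"rot":[0,0,0]},
  {"slide":[-0.01,0.3,0],"fingers":1,"rot":[0,0,0]},
  {"slide":[0,0,0],"fingers":1,"rot":[0,0,0]},
])

```text
t: 9.13
eef_pos: [0.582, -0.0615, 0.1897]
orientation: [0.753, 0.657, 0.022, -0.017]
force: [0.4, -0.1, -3.5]
gripper_width: 0.19
gripper_force: 58.1
```

```bash
python3 -c "
from h import *
st()
for n in('scene','top'):cv2.imwrite(f'pics/{n[0]}9.png',vision.capture(n))
o=np.hstack([cv2.resize(cv2.imread('pics/s9.png')[160:280,190:290],(500,600),interpolation=2),cv2.resize(cv2.imread('pics/t9.png')[95:195,260:310],(300,600),interpolation=2)])
cv2.imwrite('pics/c9.png',cv2.convertScaleAbs(o,alpha=1.4,beta=20))
"
```

```text
t 9.13 pos [ 0.582  -0.0615  0.1897] x [0.134 0.989 0.055] y [ 0.991 -0.135  0.004] z [ 0.011  0.054 -0.998] F [ 0.4 -0.1 -3.5] T [-0.14  0.02 -0.05] w 0.19 gf 58.1 q [-0.51  0.34  0.68  1.8  -0.3   1.1   0.15]
```

View pics/c9.png

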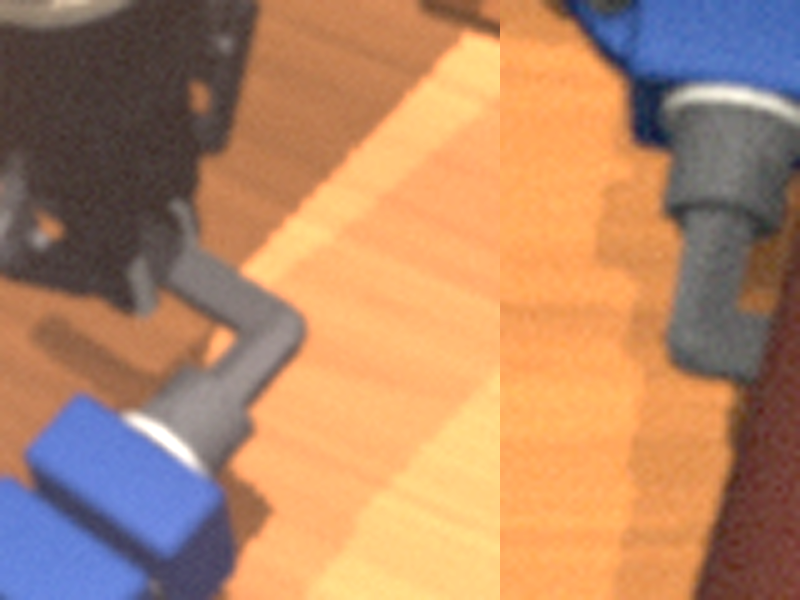

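>>> jog_arm([
  {"slide":[-0.01,0.2,0],"fingers":1,"rot":[0,0,0]},
  {"slide":[-0.01,0.2,0],"fingers":1,"rot":[0,0,0]},
  {"slide":[0,0,0],"fingers":1,"rot":[0,0,0]},
])

```text
t: 9.48
eef_pos: [0.5856, -0.0627, 0.1896]
orientation: [0.753, 0.657, 0.022, -0.017]
force: [0.2, -1.8, -4.8]
gripper_width: 0.182
gripper_force: 58.1
```

>>> jog_arm([
  {"slide":[0,0.2,0],"fingers":1,"rot":[0,0,0]},
  {"slide":[0,0,0],"fingers":1,"rot":[0,0,0]},
  {"slide":[0,0,0],"fingers":1,"rot":[0,0,0]},
])

```text
t: 9.73
eef_pos: [0.5862, -0.0631, 0.1892]
orientation: [0.753, 0.657, 0.021, -0.018]
force: [-6.4, -2.9, -1.8]
gripper_width: 0.187
gripper_force: 58.4
```

>>> jog_arm([
  {"slide":[0,0.2,0],"fingers":1,"rot":[0,0,0]},
  {"slide":[0,0,0],"fingers":1,"rot":[0,0,0]},
  {"slide":[0,0,0],"fingers":1,"rot":[0,0,0]},
  {"slide":[0,0,0],"fingers":1,"rot":[0,0,0]},
])

```text
t: 10.07
eef_pos: [0.5869, -0.0635, 0.1887]
orientation: [0.753, 0.657, 0.02, -0.019]
force: [-12.7, -2.3, -0.1]
gripper_width: 0.186
gripper_force: 58.6
```

```bash
python3 -c "
from h import *
s,r=st()
t=vision.capture('top')
# elbow back edge along axis line: profile of saturation
hsv=cv2.cvtColor(cv2.GaussianBlur(t,(0,0),.7),40)[...,1].astype(np.float32)
off=RT*.0033
for sm in np.arange(-.024,-.046,-.0015):
    p=proj('top',M+off+D*sm).astype(np.float32);print(round(sm,4),cv2.remap(hsv,p[None,:1],p[None,1:],1)[0,0],end='; ')
"
```

```text
t 10.07 pos [ 0.5869 -0.0635  0.1887] x [0.135 0.989 0.054] y [ 0.991 -0.135 -0.003] z [ 0.005  0.054 -0.999] F [-12.7  -2.3  -0.1] T [-0.47  2.29  0.58] w 0.186 gf 58.6 q [-0.5   0.35  0.68  1.78 -0.31  1.11  0.16]
-0.024 8.380859; -0.0255 8.0; -0.027 8.0; -0.0285 9.125; -0.03 12.21875; -0.0315 12.5; -0.033 10.188477; -0.0345 25.154297; -0.036 80.88281; -0.0375 139.03125; -0.039 165.2461; -0.0405 173.47656; -0.042 175.42969; -0.0435 176.125; -0.045 178.20703;
```

>>> jog_arm([
  {"slide":[0,-0.15,0],"fingers":1,"rot":[0,0,0]},
  {"slide":[0,-0.1,0],"fingers":0.5,"rot":[0,0,0]},
  {"slide":[0,0,0],"fingers":0.2,"rot":[0,0,0]},
  {"slide":[0,0,0],"fingers":0.1,"rot":[0,0,0]},
  {"slide":[0,0,0],"fingers":0,"rot":[0,0,0]},
  {"slide":[0,0,0],"fingers":0,"rot":[0,0,0]},
])

```text
t: 10.62
eef_pos: [0.5873, -0.0622, 0.19]
orientation: [0.753, 0.658, 0.022, -0.017]
force: [-0.3, -0.1, -1.0]
gripper_width: 0.499
gripper_force: 0.0
```

>>> jog_arm([
  {"slide":[0,0,-1],"fingers":0,"rot":[0,0,0]},
  {"slide":[0,0,-2],"fingers":0,"rot":[0,0,0]},
  {"slide":[0,0,-2],"fingers":0,"rot":[0,0,0]},
  {"slide":[-1,0,-2],"fingers":0.5,"rot":[0,0,0]},
  {"slide":[-2,0,0],"fingers":1,"rot":[0,0,0]},
  {"slide":[-2,0,0],"fingers":1,"rot":[0,0,0]},
  {"slide":[-1,0,0],"fingers":1,"rot":[0,0,0]},
  {"slide":[0,0,0],"fingers":1,"rot":[0,0,0]},
])

```text
t: 11.28
eef_pos: [0.5775, -0.1283, 0.2569]
orientation: [0.754, 0.656, 0.022, -0.016]
force: [-0.4, 0.4, -0.4]
gripper_width: -0.005
gripper_force: 0.0
```

```bash
python3 -c "
from h import *
s,r=st()
p=s['eef_pos'];d=p-M;print('lat right of axis',d@RT,'axial',d@D,'tip z',(p+.0726*r[:,2])[2])
im=vision.capture('scene');cv2.imwrite('pics/s10.png',im);t=vision.capture('top');cv2.imwrite('pics/t10.png',t)
o=np.hstack([cv2.resize(im[130:280,150:300],(500,500),interpolation=2),cv2.resize(t[95:220,260:335],(300,500),interpolation=2)])
cv2.imwrite('pics/c10.png',cv2.convertScaleAbs(o,alpha=1.4,beta=20))
"
```

```text
t 11.28 pos [ 0.5775 -0.1283  0.2569] x [0.138 0.989 0.054] y [ 0.99  -0.139  0.004] z [ 0.012  0.053 -0.999] F [-0.4  0.4 -0.4] T [-0.03  0.03  0.01] w -0.005 gf 0.0 q [-0.44  0.29  0.74  1.7  -0.26  1.23  0.23]
lat right of axis 0.1333007568212877 axial -0.024989979947284344 tip z 0.18440821154872994
```

>>> jog_arm([
  {"slide":[-0.05,-0.1,1],"fingers":1,"rot":[0,0,0]},
  {"slide":[-0.05,0,1],"fingers":1,"rot":[0,0,0]},
  {"slide":[-0.05,0,1],"fingers":1,"rot":[0,0,0]},
  {"slide":[-0.02,0,0.5],"fingers":1,"rot":[0,0,0]},
  {"slide":[0,0,0],"fingers":1,"rot":[0,0,0]},
])

```text
t: 11.8
eef_pos: [0.5764, -0.1244, 0.2191]
orientation: [0.753, 0.658, 0.021, -0.018]
force: [0.1, 0.0, 0.1]
gripper_width: 0.001
gripper_force: 0.0
```

>>> jog_arm([
  {"slide":[-0.02,0,0.5],"fingers":1,"rot":[0,0,0]},
  {"slide":[-0.02,0,0.5],"fingers":1,"rot":[0,0,0]},
  {"slide":[0,0,0],"fingers":1,"rot":[0,0,0]},
])

```text
t: 12.05
eef_pos: [0.577, -0.1249, 0.2103]
orientation: [0.753, 0.657, 0.022, -0.017]
force: [-0.2, 0.0, -0.4]
gripper_width: 0.0
gripper_force: 0.0
```

>>> jog_arm([
  {"slide":[-0.02,0,0.5],"fingers":1,"rot":[0,0,0]},
  {"slide":[-0.02,0,0.5],"fingers":1,"rot":[0,0,0]},
  {"slide":[0,0,0],"fingers":1,"rot":[0,0,0]},
])

```text
t: 12.3
eef_pos: [0.5769, -0.1247, 0.2002]
orientation: [0.753, 0.657, 0.021, -0.017]
force: [-0.7, 0.4, 0.3]
gripper_width: -0.0
gripper_force: 0.0
```

>>> jog_arm([
  {"slide":[-0.02,0,0.5],"fingers":1,"rot":[0,0,0]},
  {"slide":[-0.02,0,0.5],"fingers":1,"rot":[0,0,0]},
  {"slide":[0,0,0],"fingers":1,"rot":[0,0,0]},
])

```text
t: 12.55
eef_pos: [0.5779, -0.1241, 0.191]
orientation: [0.753, 0.658, 0.023, -0.017]
force: [0.2, 1.8, 7.3]
gripper_width: -0.001
gripper_force: 3.4
```

>>> jog_arm([
  {"slide":[-0.02,0,0.4],"fingers":1,"rot":[0,0,0]},
  {"slide":[-0.02,0,0.4],"fingers":1,"rot":[0,0,0]},
  {"slide":[-0.02,0,0.4],"fingers":1,"rot":[0,0,0]},
  {"slide":[0,0,0],"fingers":1,"rot":[0,0,0]},
])

```text
t: 12.88
eef_pos: [0.5789, -0.1236, 0.1802]
orientation: [0.753, 0.658, 0.024, -0.016]
force: [-0.4, 3.4, 13.1]
gripper_width: -0.004
gripper_force: 5.7
```

>>> jog_arm([
  {"slide":[-0.02,0,0.4],"fingers":1,"rot":[0,0,0]},
  {"slide":[-0.02,0,0.4],"fingers":1,"rot":[0,0,0]},
  {"slide":[-0.02,0,0.4],"fingers":1,"rot":[0,0,0]},
  {"slide":[0,0,0],"fingers":1,"rot":[0,0,0]},
])

```text
t: 13.22
eef_pos: [0.5789, -0.124, 0.1682]
orientation: [0.753, 0.658, 0.023, -0.016]
force: [0.8, 3.7, 13.1]
gripper_width: -0.002
gripper_force: 5.6
```

>>> jog_arm([
  {"slide":[-0.02,0,0.4],"fingers":1,"rot":[0,0,0]},
  {"slide":[-0.02,0,0.4],"fingers":1,"rot":[0,0,0]},
  {"slide":[-0.02,0,0.4],"fingers":1,"rot":[0,0,0]},
  {"slide":[0,0,0],"fingers":1,"rot":[0,0,0]},
])

```text
t: 13.55
eef_pos: [0.5788, -0.1245, 0.1561]
orientation: [0.753, 0.658, 0.023, -0.016]
force: [-0.8, 1.3, 12.9]
gripper_width: 0.001
gripper_force: 5.4
```

>>> jog_arm([
  {"slide":[-0.02,0,0.3],"fingers":1,"rot":[0,0,0]},
  {"slide":[-0.02,0,0.3],"fingers":1,"rot":[0,0,0]},
  {"slide":[-0.02,0,0.3],"fingers":1,"rot":[0,0,0]},
  {"slide":[0,0,0],"fingers":1,"rot":[0,0,0]},
])

```text
t: 13.88
eef_pos: [0.5786, -0.1251, 0.1471]
orientation: [0.753, 0.657, 0.023, -0.016]
force: [-1.0, -0.7, 11.7]
gripper_width: 0.006
gripper_force: 5.5
```

>>> jog_arm([
  {"slide":[-0.02,0,0.25],"fingers":1,"rot":[0,0,0]},
  {"slide":[-0.02,0,0.25],"fingers":1,"rot":[0,0,0]},
  {"slide":[0,0,0],"fingers":1,"rot":[0,0,0]},
])

```text
t: 14.13
eef_pos: [0.5787, -0.1252, 0.1422]
orientation: [0.753, 0.657, 0.023, -0.016]
force: [-0.7, -1.5, 12.3]
gripper_width: 0.003
gripper_force: 5.8
```

>>> jog_arm([
  {"slide":[-0.02,0,0.2],"fingers":1,"rot":[0,0,0]},
  {"slide":[-0.02,0,0.2],"fingers":1,"rot":[0,0,0]},
  {"slide":[0,0,0],"fingers":1,"rot":[0,0,0]},
])

```text
t: 14.38
eef_pos: [0.5789, -0.1252, 0.1384]
orientation: [0.753, 0.657, 0.023, -0.016]
force: [-0.9, 0.7, 12.6]
gripper_width: 0.003
gripper_force: 5.8
```

>>> jog_arm([
  {"slide":[-0.02,0,0.2],"fingers":1,"rot":[0,0,0]},
  {"slide":[-0.02,0,0.2],"fingers":1,"rot":[0,0,0]},
  {"slide":[0,0,0],"fingers":1,"rot":[0,0,0]},
])

```text
t: 14.63
eef_pos: [0.5789, -0.1254, 0.1344]
orientation: [0.753, 0.657, 0.023, -0.016]
force: [0.1, -0.0, 11.8]
gripper_width: 0.002
gripper_force: 5.8
```

>>> jog_arm([
  {"slide":[-0.02,0,0.2],"fingers":1,"rot":[0,0,0]},
  {"slide":[-0.02,0,0.2],"fingers":1,"rot":[0,0,0]},
  {"slide":[0,0,0],"fingers":1,"rot":[0,0,0]},
])

```text
t: 14.88
eef_pos: [0.5788, -0.1258, 0.1303]
orientation: [0.753, 0.657, 0.023, -0.016]
force: [-0.6, -0.4, 12.6]
gripper_width: -0.002
gripper_force: 5.7
```

>>> jog_arm([
  {"slide":[-0.02,0,0.2],"fingers":1,"rot":[0,0,0]},
  {"slide":[-0.02,0,0.2],"fingers":1,"rot":[0,0,0]},
  {"slide":[0,0,0],"fingers":1,"rot":[0,0,0]},
])

```text
t: 15.13
eef_pos: [0.5788, -0.1259, 0.1263]
orientation: [0.753, 0.657, 0.023, -0.016]
force: [-0.3, 0.8, 12.4]
gripper_width: 0.002
gripper_force: 5.7
```

>>> jog_arm([
  {"slide":[-0.01,0,0.2],"fingers":1,"rot":[0,0,0]},
  {"slide":[0,0,0.1],"fingers":1,"rot":[0,0,0]},
  {"slide":[0,0,0],"fingers":1,"rot":[0,0,0]},
])

```text
t: 15.38
eef_pos: [0.579, -0.1258, 0.1234]
orientation: [0.753, 0.657, 0.023, -0.016]
force: [0.5, -0.1, 13.2]
gripper_width: -0.001
gripper_force: 5.6
```

>>> jog_arm([
  {"slide":[-0.01,0,0.2],"fingers":1,"rot":[0,0,0]},
  {"slide":[0,0,0.1],"fingers":1,"rot":[0,0,0]},
  {"slide":[0,0,0],"fingers":1,"rot":[0,0,0]},
])

```text
t: 15.63
eef_pos: [0.5789, -0.1259, 0.1204]
orientation: [0.753, 0.657, 0.023, -0.015]
force: [-0.8, -0.1, 11.8]
gripper_width: -0.001
gripper_force: 5.6
```

>>> jog_arm([
  {"slide":[-0.01,0,0.2],"fingers":1,"rot":[0,0,0]},
  {"slide":[0,0,0.1],"fingers":1,"rot":[0,0,0]},
  {"slide":[0,0,0],"fingers":1,"rot":[0,0,0]},
])

```text
t: 15.88
eef_pos: [0.5789, -0.1259, 0.1174]
orientation: [0.753, 0.657, 0.023, -0.015]
force: [-0.5, -0.8, 13.0]
gripper_width: -0.001
gripper_force: 5.5
```

>>> jog_arm([
  {"slide":[-0.01,0,0.15],"fingers":1,"rot":[0,0,0]},
  {"slide":[0,0,0.15],"fingers":1,"rot":[0,0,0]},
  {"slide":[0,0,0],"fingers":1,"rot":[0,0,0]},
])

```text
t: 16.13
eef_pos: [0.5788, -0.1261, 0.1142]
orientation: [0.753, 0.657, 0.023, -0.015]
force: [-0.3, -2.1, 11.8]
gripper_width: -0.001
gripper_force: 5.0
```

>>> jog_arm([
  {"slide":[-0.01,0,0.15],"fingers":1,"rot":[0,0,0]},
  {"slide":[0,0,0.15],"fingers":1,"rot":[0,0,0]},
  {"slide":[0,0,0],"fingers":1,"rot":[0,0,0]},
])

```text
t: 16.38
eef_pos: [0.5786, -0.1263, 0.1111]
orientation: [0.753, 0.657, 0.023, -0.015]
force: [-0.2, -1.9, 11.1]
gripper_width: 0.001
gripper_force: 4.8
```

```bash
python3 -c "
from h import *
st()
im=vision.capture('scene');cv2.imwrite('pics/s11.png',im);t=vision.capture('top');cv2.imwrite('pics/t11.png',t)
o=np.hstack([cv2.resize(im[150:270,150:270],(500,500),interpolation=2),cv2.resize(t[95:220,260:335],(300,500),interpolation=2)])
cv2.imwrite('pics/c11.png',cv2.convertScaleAbs(o,alpha=1.4,beta=20))
E0=M+RT*.002-D*.0295
for th in(.5,.6,.7,.8):print(th,proj('scene',E0),proj('scene',E0+.1515*(RT*np.cos(th)-np.array([0,0,np.sin(th)]))))
"
```

```text
t 16.38 pos [ 0.5786 -0.1263  0.1111] x [0.135 0.989 0.054] y [ 0.991 -0.136  0.006] z [ 0.014  0.053 -0.999] F [-0.2 -1.9 11.1] T [-0.41  0.1   0.05] w 0.001 gf 4.8 q [-0.36  0.46  0.66  1.84 -0.4   0.97  0.34]
0.5 [245.41905812 228.1467854 ] [192.96457476 211.17245387]
0.6 [245.41905812 228.1467854 ] [197.12710043 216.82123638]
0.7 [245.41905812 228.1467854 ] [201.62768584 222.46342235]
0.8 [245.41905812 228.1467854 ] [206.43160419 228.06637456]
```

View pics/c11.png

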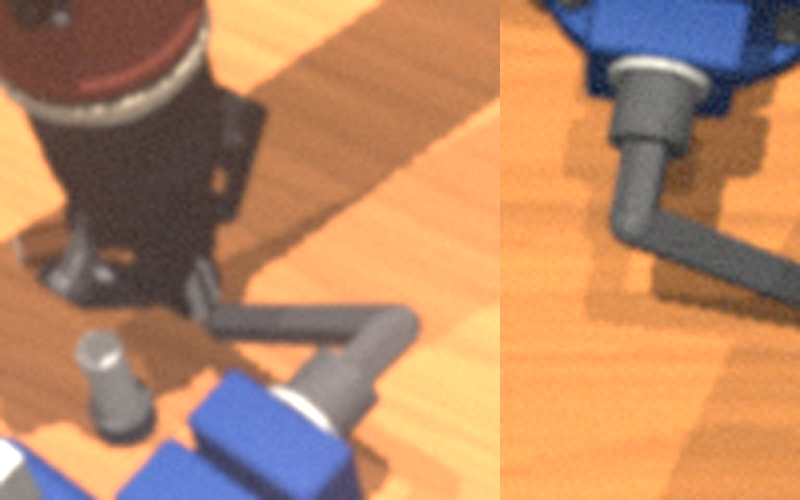

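>>> jog_arm([
  {"slide":[-0.01,0,0.15],"fingers":1,"rot":[0,0,0]},
  {"slide":[0,0,0.15],"fingers":1,"rot":[0,0,0]},
  {"slide":[0,0,0],"fingers":1,"rot":[0,0,0]},
])

```text
t: 16.73
eef_pos: [0.5781, -0.1268, 0.1078]
orientation: [0.753, 0.657, 0.022, -0.015]
force: [-1.5, -4.7, 8.3]
gripper_width: 0.0
gripper_force: 4.4
```

```bash
python3 -c "
from h import *
t=vision.capture('top')
for nm,t in(('start',cv2.imread('pics/t9.png')),('now',t)):
  hsv=cv2.cvtColor(cv2.GaussianBlur(t,(0,0),.7),40)[...,1].astype(np.float32)
  for l in(.0015,.0033):
    print(nm,l,[(round(sm,4),int(cv2.remap(hsv,*[c[None,None] for c in proj('top',M+RT*l+D*sm).astype(np.float32)],1)[0,0])) for sm in np.arange(-.030,-.046,-.0015)])
"
```

```text
start 0.0015 [(np.float64(-0.03), 8), (np.float64(-0.0315), 10), (np.float64(-0.033), 14), (np.float64(-0.0345), 10), (np.float64(-0.036), 6), (np.float64(-0.0375), 22), (np.float64(-0.039), 69), (np.float64(-0.0405), 127), (np.float64(-0.042), 163), (np.float64(-0.0435), 175), (np.float64(-0.045), 178)]
start 0.0033 [(np.float64(-0.03), 8), (np.float64(-0.0315), 12), (np.float64(-0.033), 12), (np.float64(-0.0345), 13), (np.float64(-0.036), 11), (np.float64(-0.0375), 18), (np.float64(-0.039), 62), (np.float64(-0.0405), 121), (np.float64(-0.042), 160), (np.float64(-0.0435), 175), (np.float64(-0.045), 178)]
now 0.0015 [(np.float64(-0.03), 16), (np.float64(-0.0315), 16), (np.float64(-0.033), 15), (np.float64(-0.0345), 11), (np.float64(-0.036), 19), (np.float64(-0.0375), 65), (np.float64(-0.039), 125), (np.float64(-0.0405), 163), (np.float64(-0.042), 174), (np.float64(-0.0435), 176), (np.float64(-0.045), 176)]
now 0.0033 [(np.float64(-0.03), 16), (np.float64(-0.0315), 16), (np.float64(-0.033), 11), (np.float64(-0.0345), 8), (np.float64(-0.036), 9), (np.float64(-0.0375), 52), (np.float64(-0.039), 119), (np.float64(-0.0405), 157), (np.float64(-0.042), 171), (np.float64(-0.0435), 175), (np.float64(-0.045), 177)]
```

>>> jog_arm([
  {"slide":[0,0,-1],"fingers":1,"rot":[0,0,0]},
  {"slide":[0,0,-2.5],"fingers":1,"rot":[0,0,0]},
  {"slide":[0,0,-3],"fingers":1,"rot":[0,0,0]},
  {"slide":[0,0,-0.5],"fingers":1,"rot":[0,0.12,0]},
  {"slide":[0,0,0],"fingers":1,"rot":[0,0.12,0]},
  {"slide":[0,0,0],"fingers":1,"rot":[0,0.12,0]},
  {"slide":[0,0,0],"fingers":1,"rot":[0,0.12,0]},
  {"slide":[0,0,0],"fingers":1,"rot":[0,0.12,0]},
])

```text
t: 17.45
eef_pos: [0.5774, -0.1295, 0.1778]
orientation: [0.712, 0.623, 0.247, -0.211]
force: [-0.4, 0.3, -0.4]
gripper_width: -0.001
gripper_force: 0.0
```

```bash
cat >> h.py <<'E'
def lever(th,r,gap,roll):
    """fingertip target on lever; tool roll about D"""
    c,s=np.cos(th),np.sin(th);Z=np.array([0,0,1.])
    E0=M+RT*.0015-D*.029
    P=E0+r*(RT*c-Z*s)+(.0085+gap)*(RT*s+Z*c)
    Rt=R.from_rotvec(D*roll).as_matrix()@np.c_[-RT,D,-Z]
    plan(P,Rt,1,back=.0726)
E
python3 -c "
from h import *
lever(.72,.115,.03,.65)"
```

```text
t 17.45 pos [ 0.5774 -0.1295  0.1778] x [0.103 0.783 0.614] y [ 0.991 -0.136  0.007] z [ 0.089  0.607 -0.789] F [-0.4  0.3 -0.4] T [-0.73  0.05  0.03] w -0.001 gf 0.0 q [ 0.02  0.5   0.54  1.73 -0.87  1.4   0.75]
rotvec total [-0.0169 -0.0109  0.0333] per row [-0.0169 -0.0109  0.0333]
slide total cm first-axes [-3.44 -0.51  0.73] final-axes [-3.45 -0.41  0.76]
0 [-3.44 -0.51  0.73];
```

>>> jog_arm([
  {"slide":[-1.2,-0.15,0],"fingers":1,"rot":[-0.005,-0.003,0.01]},
  {"slide":[-1.1,-0.1,0.3],"fingers":1,"rot":[-0.005,-0.003,0.01]},
  {"slide":[-1.1,-0.1,0.4],"fingers":1,"rot":[-0.005,-0.003,0.01]},
  {"slide":[0,0,1],"fingers":1,"rot":[0,0,0]},
  {"slide":[0,0,0.7],"fingers":1,"rot":[0,0,0]},
  {"slide":[0,0,0],"fingers":1,"rot":[0,0,0]},
  {"slide":[0,0,0],"fingers":1,"rot":[0,0,0]},
])

```text
t: 18.03
eef_pos: [0.5721, -0.1388, 0.1371]
orientation: [0.724, 0.613, 0.241, -0.206]
force: [0.4, -0.6, 0.7]
gripper_width: 0.002
gripper_force: 0.0
```

```bash
python3 -c "
from h import *
lever(.72,.115,0,.65)"
```

```text
t 18.03 pos [ 0.5721 -0.1388  0.1371] x [0.133 0.787 0.602] y [ 0.986 -0.164 -0.003] z [ 0.097  0.594 -0.798] F [ 0.4 -0.6  0.7] T [-0.6   0.12 -0.01] w 0.002 gf 0.0 q [ 0.03  0.54  0.54  1.76 -0.89  1.34  0.79]
rotvec total [-0.007   0.0038  0.0042] per row [-0.007   0.0038  0.0042]
slide total cm first-axes [ 0.04 -0.05  1.13] final-axes [ 0.03 -0.06  1.13]
0 [ 0.04 -0.05  1.13];
```

>>> jog_arm([
  {"slide":[0,0,0.4],"fingers":1,"rot":[0,0,0]},
  {"slide":[0,0,0.4],"fingers":1,"rot":[0,0,0]},
  {"slide":[0,0,0],"fingers":1,"rot":[0,0,0]},
])

```text
t: 18.28
eef_pos: [0.5729, -0.1354, 0.1308]
orientation: [0.725, 0.612, 0.242, -0.206]
force: [0.4, -0.7, 2.4]
gripper_width: -0.002
gripper_force: 1.3
```

>>> jog_arm([
  {"slide":[0,0,0.3],"fingers":1,"rot":[0,0,0]},
  {"slide":[0,0,0],"fingers":1,"rot":[0,0,0]},
  {"slide":[0,0,0],"fingers":1,"rot":[0,0,0]},
])

```text
t: 18.53
eef_pos: [0.5733, -0.1344, 0.129]
orientation: [0.725, 0.611, 0.242, -0.205]
force: [0.3, -1.6, 5.2]
gripper_width: 0.004
gripper_force: 2.3
```

>>> jog_arm([
  {"slide":[0,0,0.3],"fingers":1,"rot":[0,0,0]},
  {"slide":[0,0,0],"fingers":1,"rot":[0,0,0]},
  {"slide":[0,0,0],"fingers":1,"rot":[0,0,0]},
])

```text
t: 18.78
eef_pos: [0.5738, -0.133, 0.127]
orientation: [0.725, 0.611, 0.242, -0.205]
force: [0.4, -2.7, 8.6]
gripper_width: -0.001
gripper_force: 3.7
```

>>> jog_arm([
  {"slide":[0,0,0.2],"fingers":1,"rot":[0,0,0]},
  {"slide":[0,0,0.2],"fingers":1,"rot":[0,0,0]},
  {"slide":[0,0,0],"fingers":1,"rot":[0,0,0]},
])

```text
t: 19.03
eef_pos: [0.5744, -0.131, 0.1242]
orientation: [0.725, 0.611, 0.243, -0.205]
force: [0.2, -4.5, 12.0]
gripper_width: -0.003
gripper_force: 5.9
```

>>> jog_arm([
  {"slide":[0,0,0.2],"fingers":1,"rot":[0,0,0]},
  {"slide":[0,0,0.1],"fingers":1,"rot":[0,0,0]},
  {"slide":[0,0,0],"fingers":1,"rot":[0,0,0]},
])

```text
t: 19.28
eef_pos: [0.5749, -0.1297, 0.1223]
orientation: [0.725, 0.611, 0.243, -0.204]
force: [-0.6, -4.9, 14.4]
gripper_width: -0.0
gripper_force: 7.1
```

```bash
python3 -c "
from h import *
s,r=st();print('normal F',s['force']@-r[:,2])
p=s['eef_pos']+.0726*r[:,2];E0=M+RT*.0015-D*.029;d=p-E0;print('tip lat',d@RT,'dz',d[2],'r',np.hypot(d@RT,d[2]),'th',np.arctan2(-d[2],d@RT)+.0085/np.hypot(d@RT,d[2]),'axial',d@D)"
```

```text
t 19.28 pos [ 0.5749 -0.1297  0.1223] x [0.135 0.787 0.602] y [ 0.986 -0.169  0.001] z [ 0.102  0.593 -0.798] F [-0.6 -4.9 14.4] T [ 0.49 -0.14  0.02] w -0.0 gf 7.1 q [ 0.03  0.56  0.52  1.78 -0.91  1.31  0.8 ]
normal F 14.480038224416477
tip lat 0.08991343817497723 dz -0.07564735174622607 r 0.11750297098653593 th 0.771780812901808 axial 0.001619933195997048
```

>>> jog_arm([
  {"slide":[0,0,0.2],"fingers":1,"rot":[0,0,0]},
  {"slide":[0,0,0.1],"fingers":1,"rot":[0,0,0]},
  {"slide":[0,0,0],"fingers":1,"rot":[0,0,0]},
])

```text
t: 19.53
eef_pos: [0.5754, -0.1284, 0.1205]
orientation: [0.725, 0.611, 0.243, -0.204]
force: [-1.3, -6.8, 17.8]
gripper_width: 0.0
gripper_force: 8.7
```

>>> jog_arm([
  {"slide":[0,0,0.2],"fingers":1,"rot":[0,0,0]},
  {"slide":[0,0,0],"fingers":1,"rot":[0,0,0]},
  {"slide":[0,0,0],"fingers":1,"rot":[0,0,0]},
])

```text
t: 19.78
eef_pos: [0.5757, -0.1275, 0.1193]
orientation: [0.725, 0.611, 0.243, -0.204]
force: [-1.8, -7.8, 20.5]
gripper_width: 0.002
gripper_force: 9.7
```

>>> jog_arm([
  {"slide":[0,0,0.2],"fingers":1,"rot":[0,0,0]},
  {"slide":[0,0,0.1],"fingers":1,"rot":[0,0,0]},
  {"slide":[0,0,0],"fingers":1,"rot":[0,0,0]},
  {"slide":[0,0,0],"fingers":1,"rot":[0,0,0]},
])

```text
t: 20.12
eef_pos: [0.5763, -0.1261, 0.1174]
orientation: [0.725, 0.611, 0.244, -0.203]
force: [-2.3, -8.1, 24.7]
gripper_width: -0.001
gripper_force: 11.3
```

```bash
cat > lev.py <<'E'
from h import *
import sys
from scipy.optimize import least_squares
s,r=st();print('normal F',s['force']@-r[:,2])
p=s['eef_pos']+.0726*r[:,2];E0=M+RT*.0015-D*.029;d=p-E0;print('r',np.hypot(d@RT,d[2]),'th',np.arctan2(-d[2],d@RT)+.0085/np.hypot(d@RT,d[2]))
# lever angle from top image: centreline of the bar for r 25..60 mm
t=vision.capture('top');cv2.imwrite(f'pics/t{sys.argv[1]}.png',t);sc=vision.capture('scene');cv2.imwrite(f'pics/s{sys.argv[1]}.png',sc)
def ang(im,n):
    S=cv2.cvtColor(cv2.GaussianBlur(im,(0,0),.7),40)[...,1].astype(np.float32);best=[]
    for th in np.arange(.3,1,.02):
        v=RT*np.cos(th)-np.array([0,0,np.sin(th)]);nn=RT*np.sin(th)+np.array([0,0,np.cos(th)])
        best.append((np.mean([[cv2.remap(S,*[c[None,None] for c in proj(n,E0+v*a+D*b).astype(np.float32)],1)[0,0] for a in np.arange(.015,.085,.005)] for b in(-.006,-.003,0,.003,.006)]),round(th,2)))
    return [(int(a),b) for a,b in best if a<60]
for n,im in(('top',t),('scene',sc)):print(n,ang(im,n))
E
python3 lev.py 12
```

```text
t 20.12 pos [ 0.5763 -0.1261  0.1174] x [0.134 0.787 0.602] y [ 0.985 -0.171  0.003] z [ 0.105  0.593 -0.798] F [-2.3 -8.1 24.7] T [ 1.07 -0.01  0.14] w -0.001 gf 11.3 q [ 0.02  0.56  0.52  1.78 -0.92  1.3   0.8 ]
normal F 24.754908256816556
r 0.11791817124120707 th 0.8237551104513219
top [(58, np.float64(0.54)), (54, np.float64(0.56)), (50, np.float64(0.58)), (46, np.float64(0.6)), (42, np.float64(0.62)), (38, np.float64(0.64)), (34, np.float64(0.66)), (30, np.float64(0.68)), (26, np.float64(0.7)), (22, np.float64(0.72)), (19, np.float64(0.74)), (16, np.float64(0.76)), (14, np.float64(0.78)), (12, np.float64(0.8)), (12, np.float64(0.82)), (12, np.float64(0.84)), (13, np.float64(0.86)), (15, np.float64(0.88)), (18, np.float64(0.9)), (20, np.float64(0.92)), (24, np.float64(0.94)), (26, np.float64(0.96)), (30, np.float64(0.98))]
scene [(57, np.float64(0.76)), (52, np.float64(0.78)), (48, np.float64(0.8)), (47, np.float64(0.82)), (47, np.float64(0.84)), (48, np.float64(0.86)), (48, np.float64(0.88)), (48, np.float64(0.9)), (47, np.float64(0.92)), (44, np.float64(0.94)), (41, np.float64(0.96)), (39, np.float64(0.98))]
```

>>> jog_arm([
  {"slide":[0,0,-0.3],"fingers":1,"rot":[0,0,0]},
  {"slide":[0,0,-0.4],"fingers":1,"rot":[0,0,0]},
  {"slide":[0,0,-0.5],"fingers":1,"rot":[0,0,0]},
  {"slide":[0,0,-1],"fingers":1,"rot":[0,0,0]},
  {"slide":[0,0,-2],"fingers":1,"rot":[0,0,0]},
  {"slide":[0,0,-3],"fingers":1,"rot":[0,0,0]},
  {"slide":[0,0,-3],"fingers":1,"rot":[0,0,0]},
  {"slide":[0,0,0],"fingers":1,"rot":[0,0,0]},
])

```text
t: 20.88
eef_pos: [0.5647, -0.1893, 0.1997]
orientation: [0.726, 0.611, 0.242, -0.202]
force: [-0.3, -1.3, 0.3]
gripper_width: -0.005
gripper_force: 0.0
```

>>> jog_arm([
  {"slide":[0,0,0],"fingers":1,"rot":[0,0,0]},
  {"slide":[0,0,0],"fingers":1,"rot":[0,0,0]},
  {"slide":[0,0,0],"fingers":1,"rot":[0,0,0]},
  {"slide":[0,0,0],"fingers":1,"rot":[0,0,0]},
])

```text
t: 21.22
eef_pos: [0.5644, -0.183, 0.1943]
orientation: [0.725, 0.612, 0.241, -0.207]
force: [-0.4, -0.2, 0.5]
gripper_width: 0.003
gripper_force: 0.0
```

```bash
python3 lev.py 13; python3 -c "
from h import *
for f in('pics/t10.png','pics/t13.png'):
  t=cv2.imread(f);hsv=cv2.cvtColor(cv2.GaussianBlur(t,(0,0),.7),40)[...,1].astype(np.float32)
  print([(round(float(sm),4),int(cv2.remap(hsv,*[c[None,None] for c in proj('top',M+RT*.0015+D*sm).astype(np.float32)],1)[0,0])) for sm in np.arange(-.033,-.043,-.0015)])
# lever angle before tightening, from the drooped picture
src=open('lev.py').read();ns={};exec(src[src.index('def ang'):src.index('for n,im')],globals()|{'E0':M+RT*.0015-D*.029},ns)
" ; sed -i 's/np.arange(.3,1,.02)/np.arange(-.1,1,.03)/' lev.py
python3 - <<'E'
import sys
from h import *
E0=M+RT*.0015-D*.029
s=open('lev.py').read();exec(s[s.index('def ang'):s.index('for n,im')])
print('before',[(a,float(b)) for a,b in ang(cv2.imread('pics/s10.png'),'scene')],[(a,float(b)) for a,b in ang(cv2.imread('pics/t10.png'),'top')])
E
```

```text
t 21.22 pos [ 0.5644 -0.183   0.1943] x [0.135 0.786 0.603] y [ 0.986 -0.166 -0.005] z [ 0.097  0.595 -0.798] F [-0.4 -0.2  0.5] T [-0.62  0.1   0.03] w 0.003 gf 0.0 q [ 0.08  0.51  0.57  1.68 -0.84  1.46  0.76]
normal F 0.5278627761199657
r 0.14424262689539974 th 0.08394346739410044
top [(56, np.float64(0.4)), (52, np.float64(0.42)), (49, np.float64(0.44)), (45, np.float64(0.46)), (42, np.float64(0.48)), (38, np.float64(0.5)), (34, np.float64(0.52)), (31, np.float64(0.54)), (27, np.float64(0.56)), (25, np.float64(0.58)), (22, np.float64(0.6)), (19, np.float64(0.62)), (17, np.float64(0.64)), (16, np.float64(0.66)), (15, np.float64(0.68)), (15, np.float64(0.7)), (16, np.float64(0.72)), (17, np.float64(0.74)), (19, np.float64(0.76)), (21, np.float64(0.78)), (24, np.float64(0.8)), (26, np.float64(0.82)), (29, np.float64(0.84)), (33, np.float64(0.86)), (36, np.float64(0.88)), (39, np.float64(0.9)), (42, np.float64(0.92)), (46, np.float64(0.94)), (49, np.float64(0.96)), (53, np.float64(0.98))]
scene [(59, np.float64(0.56)), (56, np.float64(0.58)), (54, np.float64(0.6)), (53, np.float64(0.62)), (54, np.float64(0.64)), (56, np.float64(0.66)), (59, np.float64(0.68))]
[(-0.033, 9), (-0.0345, 15), (-0.036, 44), (-0.0375, 100), (-0.039, 148), (-0.0405, 169), (-0.042, 175)]
[(-0.033, 13), (-0.0345, 10), (-0.036, 20), (-0.0375, 72), (-0.039, 134), (-0.0405, 168), (-0.042, 175)]
before [(56, -0.01), (51, 0.02), (47, 0.05), (43, 0.08), (40, 0.11), (39, 0.14), (39, 0.17), (41, 0.2), (44, 0.23), (48, 0.26), (53, 0.29), (58, 0.32), (58, 0.98)] [(41, -0.1), (37, -0.07), (32, -0.04), (28, -0.01), (24, 0.02), (21, 0.05), (18, 0.08), (16, 0.11), (15, 0.14), (15, 0.17), (17, 0.2), (20, 0.23), (23, 0.26), (26, 0.29), (30, 0.32), (34, 0.35), (38, 0.38), (42, 0.41), (46, 0.44), (49, 0.47), (53, 0.5), (57, 0.53)]
```

```bash
python3 -c "
from station import sign_off
print(sign_off())"
```

```text
the job is handed in; nothing more can be done
None
```

The job is handed in: the key was drawn out, turned round and pushed home by its short arm. The screw was then tightened about 0.5 rad to its stop, with torque peaking near 3.1 N m (limit 4.5). The gripper has let go and is clear. The stop and the home fit were judged from contact force and camera measurements, as `sign_off()` returned no verdict.

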